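# Load cell modules onto the test stand with the lifter

### The job

Get the cell modules onto the battery test stand: first swing the stand's red stabiliser leg out until it snaps home against its end stop. Then, using the orange-handled lifter slid under each flat module in turn (do not handle the modules with the fingers), carry every module that lies on the bench over and stand it, right way up on its skids and side by side with the others, wholly on the blue deck inside its lips. After that lay the lifter back down on its yellow rest the way it lay before and, last, press the green start button fully down to begin the test, leaving the leg out and the other things on the bench where they are.

Things in the scene. Friction and masses are not known exactly. Their poses are not given: they have to be found in the camera images.
- module1: flat cell module 96 mm (x) x 92 (y) x 30 high: a grey aluminium plate 14 thick with steel strips and orange terminals on top, on two black skids 16 high, 12 wide, along its whole x length, centred 40 mm either side of the middle. Between them a tunnel 68 wide, 16 high, open at both x ends (alike). 0.22 to 0.37 kg. Origin: centre of its underside, z up. May be absent.
- module2: flat cell module 96 mm (x) x 92 (y) x 30 high: a grey aluminium plate 14 thick with steel strips and orange terminals on top, on two black skids 16 high, 12 wide, along its whole x length, centred 40 mm either side of the middle. Between them a tunnel 68 wide, 16 high, open at both x ends (alike). 0.22 to 0.37 kg. Origin: centre of its underside, z up. May be absent.
- module3: flat cell module 96 mm (x) x 92 (y) x 30 high: a grey aluminium plate 14 thick with steel strips and orange terminals on top, on two black skids 16 high, 12 wide, along its whole x length, centred 40 mm either side of the middle. Between them a tunnel 68 wide, 16 high, open at both x ends (alike). 0.22 to 0.37 kg. Origin: centre of its underside, z up. May be absent.
- lifter: spatula. Steel blade 4 mm thick, 48 wide, flat underside, from 20 mm behind the origin to 114 ahead (+x). Over the origin an upright orange block handle, 40 mm (x) x 24 (y), from 33 to 95 mm above the blade's underside, to grip across y from above; below it a neck 20 wide. 0.16 kg. Origin: blade underside below the handle's middle; +x to the blade's tip, z up. Lies on its rest at the start.
- lifter_tip (a point): middle of the lifter blade's front edge, 114 mm ahead of the lifter's origin
- rest: the lifter's yellow rest, a fixed plate 190 x 90 mm, 3 mm thick, on the bench. Its frame is the lifter's place: origin at bench height under the lifter's origin, +x where the blade points; the plate reaches from 47 mm behind the origin to 143 ahead.
- stand: the test stand, fixed: flat blue deck, top 45 mm above the bench, free area x from -90 to 70 mm, y from -189 to 189; lips 18 mm high and 6 thick at the back (+x) and both ends, none at the front (-x), which faces the robot. Three black patches (0.6 mm proud, for looks) at y = -130, 0, 130. Origin: on the bench, z up. The leg is at the -y end.
- leg (a joint): angle of the red leg, which turns on an upright hinge at the stand's -y end, 95 mm from hinge to post. 0: folded along the stand's -x, beside the deck. 1.571: fully out along its -y, at the stop. Anticlockwise from above as it grows. An over-centre spring holds it folded (5 to 6 N at the post to start it); past about 1.2 rad it snaps to the stop and stays.
- leg_post (a point): top of the round red upright post at the leg's free end (black top), 20 mm in diameter, which stands free from 35 to 108 mm above the bench; the deck end lip (top 63 mm) is 5 mm away when folded: push it or grip it above that
- leg_hinge (a point): the leg's hinge axis, 45 mm above the bench (15, -210 mm in the stand's frame)
- start (a joint): travel of the green start button, straight down into its housing in front of the stand: 0 = up, 0.006 m = fully down (count it pressed beyond 0.0045). Sprung: it takes about 5 N and comes back up by itself.
- start_top (a point): centre of the green button's top face, 36 mm across, when it is up 22 mm above the bench
- spanner: a steel spanner 170 mm long lying in front of the stand, under 15 mm high. A bystander: leave it alone. Origin: centre of its underside.
- driver: a screwdriver 200 mm long lying behind the modules at the right. A bystander: leave it alone. Origin: centre of its underside.
- spray: a spray can, 64 mm across and 190 mm tall, behind the modules. A bystander: leave it alone. Origin: centre of its underside.
- boltjar: a jar 70 mm across and 85 mm tall, behind the stand. A bystander: leave it alone. Origin: centre of its underside.
- tape: a black roll of tape lying flat, 100 mm across and 45 mm high, behind the modules. A bystander: leave it alone. Origin: centre of its underside.
- bracket: a pressed aluminium foot bracket 156 x 60 mm, 30 mm high, behind the stand. A bystander: leave it alone. Origin: centre of its underside.

How it is judged:
By the outcome, as a careful person would: the job done as asked, in the order asked, and still so for the second after the job is handed in, with the robot touching nothing.
Of module1, module2, module3 only 2 to 3 are there at a start; the rules pass over those that are not, and their reading is None.
At some moment in a run one of module1, module2, module3 may be knocked a few centimetres aside while the robot is not near it.
It also fails if it takes over 210 s, if anything falls off the work surface, if the arm or the gripper's body presses on something with over 40 N, if the wrist force passes 120 N, or if a joint passes its speed limit or range.

### The arm

A 7-joint arm with a two-finger parallel gripper is mounted at the origin on the work surface. World frame = base frame: x ahead of the robot, y to its left, z up, the work surface at z = 0. Lengths are in m, angles in rad, forces in N, time in s.
With the tool pointing down it reaches from about 0.4 to 0.85 m from the base axis. Payload 10.4 kg.
Tool frame: the origin (TCP) lies midway between the tips of the shut fingers; the grasp point (between the pads) lies 19 mm behind it; z points along the fingers, y is the line along which they close (so a half turn about z gives the same grasp; the last joint's range is limited). The gripper opens to 85 mm and grips with 20 to 120 N. Pads are 22 mm wide; open, the fingers measure 114 mm over their backs; the gripper's body (76 mm by 85 mm) begins 54 mm behind the grasp point. The pads swing forward as they close: fully open they stand 13 mm farther back than shut.
Start: joints at [1.12, 0.332, -0.065, 1.46, 0.022, 1.35, -0.088], TCP at [0.259, -0.569, 0.206] pointing down, gripper open.
Joint ranges: [-2.6, 2.6], [-0.5, 2.12], [-1.47, 1.34], [0.16, 2.42], [-1.27, 4.41], [0.06, 2.06], [-2.6, 2.6]. Speed limits (rad/s): [2.22, 2.22, 2.79, 2.79, 3.14, 3.14, 3.14].

### API

Orientations are given as a unit quaternion [w, x, y, z].
In Python, from cell import robot, imaging, spotter gives the robot as it stands.
- The arm moves only by the shell command python3 -m jog 'ROWS' [FORCE]. ROWS is JSON, a list of rows, each a list of 3 entries, a list of its own where there are three numbers: the shift along the tool's x, y, z as a fraction of full scale, then the turn, a rotation vector about the tool's x, y, z as a fraction of full scale, then the opening, from 0 (shut) to 1 (fully open). A call has 1 to 8 rows; each row shifts and turns the commanded pose from where the row before left it, along the tool's axes as they then stand; what a row does not reach is not made up. Full scale, the value 1, is 40 mm for a shift and 5 degrees for a turn. A row lasts 1/12 s, in which the tool goes at most 41.7 mm and 7.16 degrees, less where a joint would pass 70% of its speed; a pose out of reach is approached as far as the arm can. A call with a number of a shift or a turn outside -1 to 1 is refused whole. A call with a gripper value outside its range is refused whole. The fingers move at their own pace and stop on an object; FORCE is the grip in N (left out, the last holds). Time passes only in rows, so rows that do not move let the fingers close. It gives the time, the measured TCP pose, the force, the opening and the grip force at its end, in the units of the state.
- robot.sense(): the state, without advancing time (a new reading comes with each control period).
- imaging.read_camera(name): name is "scene" or "side" or "wrist"; returns the picture (400x640x3 uint8, blue, green, red); there is no depth.
- imaging.camera_model(name): a dict with "mtx" (3x3 intrinsics, pixels), "R" (3x3) and "t" (3): a world point X has camera coordinates R X + t. Camera axes: x right, y down, z forward; pixel columns grow to the right and rows downward; lengths in m; the calibration is good to about 2 mm. A picture is of the moment at which its call begins: read the wrist's pose just before it. camera_model takes no time and is no camera call; for the wrist camera it gives the pose at the moment of the call.
- robot.sign_off(): hands the job in; it is judged then, once.
Trained networks look in the newest picture that a camera, given by its name, has taken for a name from the list of things; names that differ only in an ending like _2 or _b are one class to them, and where a whole thing is asked for, a point or a joint stands for the part that bears it (a point fixed in the world has none). Each returns a list of dicts, best first, with "score" (0 to 1); they miss things now and then, are a little off and sometimes report something else, mostly with a low value. They report only what shows in the picture. A call takes as long as a camera call.
- spotter.search_frame(target, camera): "location" ([x, y, z] in m, in world coordinates, good to about 4 mm: the middle of the surface that is visible of it).
The state is a dict: "time": time; "joint_positions": joint angles; "qd": joint speeds; "joint_torque": joint torques, N m; "eef_pos": TCP position; "orientation": TCP orientation; "wrist_force": force on the tool from outside, world axes, zero at the start; "moment": the same for the moment, N m; "opening": finger opening in m; "grasp_force": force on a finger pad.
Only numpy, scipy, OpenCV 4.12 (cv2) and the standard library are available. Lean on these libraries where they do the work, as an engineer would, in place of code of your own. Each camera call takes 0.05 s, during which the arm holds its last target. There are 200 camera calls.

## Working session

There is one attempt and no reset: what is moved stays moved. The work goes in short steps, Python scripts to look and compute and a shell command to move; the robot and the scene stay as the last step left them, time stands still between calls to the robot, and variables do not carry over. Pictures are saved under pics/ and viewed, at most 14 in all, crops included, and the job is handed in when it is done.

```bash
ls; mkdir -p pics; python3 - <<'E'
from cell import robot, imaging, spotter
import cv2
s=robot.sense();print(s)
for c in ["scene","side"]:
    im=imaging.read_camera(c);cv2.imwrite(f"pics/{c}0.png",im)
    m=imaging.camera_model(c);print(c,m)
    for n in ["module1","lifter","lifter_tip","rest","stand","leg_post","leg_hinge","start_top","spanner","driver","spray"]:
        print(c,n,[([round(float(v),3) for v in d["location"]],round(d["score"],2)) for d in spotter.search_frame(n,c)][:5])
E
```

```text
pics
{'time': 0.0, 'joint_positions': array([ 1.12042206,  0.33285308, -0.06468788,  1.46094337,  0.02160965,
        1.34989452, -0.0885133 ]), 'qd': array([ 9.42049255e-05, -2.88552669e-04, -2.64488452e-04,  8.75772688e-04,
       -5.15649943e-04, -3.87055514e-04,  2.06394750e-03]), 'joint_torque': array([-1.17425574e-03, -6.25456309e+01,  4.86555090e-02, -3.91608524e+01,
        1.62367366e-02,  9.89426044e-03, -2.93337041e-05]), 'eef_pos': array([ 0.25909321, -0.56831722,  0.20542668]), 'orientation': array([-6.75853124e-04,  9.77213146e-01,  2.12259216e-01, -1.87169866e-04]), 'wrist_force': array([-0.49271128, -0.62480112,  0.65153278]), 'moment': array([ 0.01899256,  0.032041  , -0.00960628]), 'grasp_force': 0.0, 'opening': 0.08546831199433222}
scene {'mtx': array([[506.31139243,   0.        , 319.91140832],
       [  0.        , 506.31139243, 191.87005841],
       [  0.        ,   0.        ,   1.        ]]), 'R': array([[-0.81280765,  0.5823518 ,  0.01449514],
       [ 0.46277027,  0.66061726, -0.59112479],
       [-0.35381833, -0.47376283, -0.80644986]]), 't': array([ 0.5031
[... 1038 characters left out ...]
 't': array([-0.5519645,  0.0491234,  1.1582585])}
side module1 [([0.487, -0.436, 0.032], 0.89), ([0.584, -0.292, 0.03], 0.86), ([0.65, -0.145, 0.031], 0.83)]
side lifter [([0.441, -0.036, 0.009], 0.92)]
side lifter_tip [([0.44, -0.039, 0.009], 0.76)]
side rest [([0.443, -0.091, 0.003], 0.8), ([0.649, -0.145, 0.032], 0.36)]
side stand [([0.561, 0.217, 0.049], 0.97)]
side leg_post [([0.57, 0.037, 0.037], 0.64)]
side leg_hinge [([0.568, 0.216, 0.046], 0.87), ([0.348, 0.304, 0.01], 0.51)]
side start_top [([0.44, 0.126, 0.025], 0.64)]
side spanner [([0.349, 0.304, 0.012], 0.58), ([0.566, 0.215, 0.047], 0.2)]
side driver [([0.614, -0.504, 0.021], 0.71)]
side spray [([0.789, -0.156, 0.126], 0.79)]
```

View pics/scene0.png

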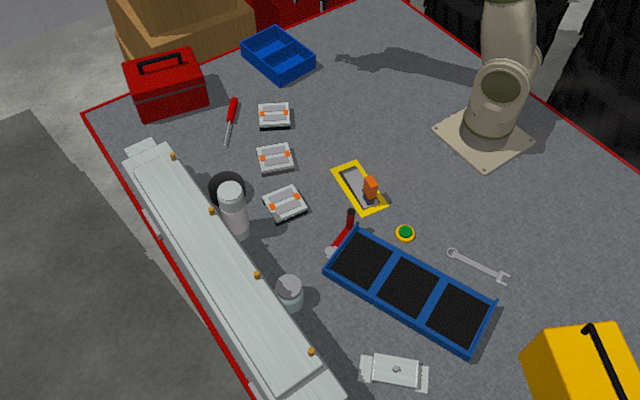

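View pics/side0.png

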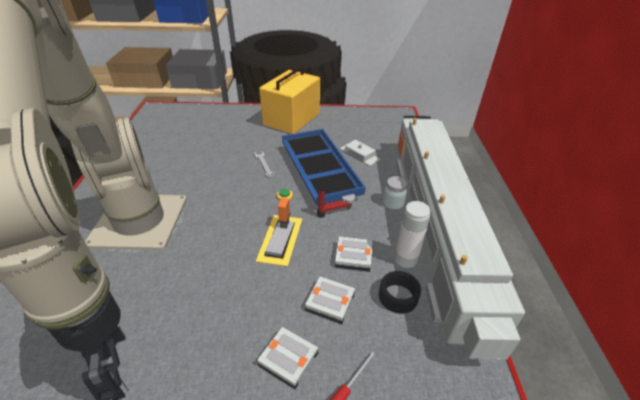

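The scene view shows three modules at pixels (275,116), (276,157) and (287,203). The lifter handle is at (370,188) on its rest, the red leg post is at (351,215) and folded, and the button is at (405,233). The side view agrees. Next I'll raise the arm for wrist views.

```bash
cat > h.py <<'E'
from cell import robot, imaging, spotter
import numpy as np, cv2
from scipy.spatial.transform import Rotation as Ro
def pose():
    s=robot.sense(); q=s["orientation"]; R=Ro.from_quat([q[1],q[2],q[3],q[0]]).as_matrix()
    return s["eef_pos"],R,s
def go(p,yaw,d=[0,0,-1]):
    """units (40mm / 5deg) total tool-frame shift (current axes) and turn to tool pointing down, tool x at yaw(deg)"""
    e,R,s=pose(); y=np.radians(yaw)
    Rt=np.array([[np.cos(y),np.sin(y),0],[np.sin(y),-np.cos(y),0],[0,0,-1]])
    print("pos",e.round(4),"yaw",round(np.degrees(np.arctan2(R[1,0],R[0,0])),2),"shift(cur)",(R.T@(np.array(p)-e)/.04).round(3),
      "shift(target axes)",(Rt.T@(np.array(p)-e)/.04).round(3),"turn",(Ro.from_matrix(R.T@Rt).as_rotvec(degrees=True)/5).round(3))
def proj(m,X):
    c=np.atleast_2d(X)@m["R"].T+m["t"]; p=c@m["mtx"].T; return p[:,:2]/p[:,2:]
def ray(m,uv,z):
    d=m["R"].T@np.linalg.inv(m["mtx"])@[uv[0],uv[1],1]; c=-m["R"].T@m["t"]; return c+d*(z-c[2])/d[2]
def snap(name,cam="wrist"):
    m=imaging.camera_model(cam); im=imaging.read_camera(cam); cv2.imwrite(f"pics/{name}.png",im)
    np.savez(f"pics/{name}.npz",**m); return im,m
def load(name):
    return cv2.imread(f"pics/{name}.png"),dict(np.load(f"pics/{name}.npz"))
E
python3 -m jog '[[[0,0,-1],[0,0,0],1],[[0,0,-1],[0,0,0],1],[[0,0,-1],[0,0,0],1],[[0,0,-1],[0,0,0],1],[[0.7,-0.4,-0.5],[0,0,-0.5],1],[[0.7,-0.4,-0.5],[0,0,-0.5],1],[[0.7,-0.4,-0.5],[0,0,-0.5],1],[[0.7,-0.4,-0.5],[0,0,-0.5],1]]'
python3 - <<'E'
from h import *
im,m=snap("w0"); e,R,s=pose(); print(e,R.round(3)); c=-m["R"].T@m["t"]; print("cam in tool",R.T@(c-e),"cam axis tool",(m["R"]@R).round(3), m["mtx"][0,0]); print(s["joint_positions"].round(2))
for p in [[0,0],[640,0],[640,400],[0,400]]: print(ray(m,p,0).round(3))
E
```

```text
time: 1.87
eef_pos: [0.3283, -0.4581, 0.4472]
orientation: [0.0, 0.955, 0.298, 0.0]
wrist_force: [0.8, 0.0, 0.3]
opening: 0.0851
grasp_force: 0.0
[ 0.33307863 -0.45262681  0.45243125] [[ 0.816  0.578  0.006]
 [ 0.578 -0.816 -0.003]
 [ 0.004  0.006 -1.   ]]
cam in tool [ 0.07385225  0.00357236 -0.16294719] cam axis tool [[-0.012  1.     0.007]
 [-0.948 -0.009 -0.318]
 [-0.318 -0.01   0.948]] 340.2549594280019
[ 0.97  0.19 -0.15  1.13  0.03  1.82 -0.12]
[0.2   0.089 0.   ]
[ 0.782 -0.756  0.   ]
[ 0.227 -1.436  0.   ]
[-0.641 -0.182  0.   ]
```

```bash
python3 -c "
from h import *
go([0.47,-0.2,0.42],35); go([0.47,-0.1,0.42],80)"
```

```text
pos [ 0.3331 -0.4526  0.4524] yaw 35.28 shift(cur) [ 6.439 -3.183  0.814] shift(target axes) [ 6.427 -3.21   0.811] turn [ 0.07  -0.04   0.057]
pos [ 0.3331 -0.4526  0.4524] yaw 35.28 shift(cur) [ 7.884 -5.224  0.807] shift(target axes) [9.276 1.84  0.811] turn [ 0.082 -0.011 -8.943]
```

```bash
python3 -m jog '[[[0.8,-0.4,0.1],[0,0,0],1],[[0.8,-0.4,0.1],[0,0,0],1],[[0.8,-0.4,0.1],[0,0,0],1],[[0.8,-0.4,0.1],[0,0,0],1],[[0.8,-0.4,0.1],[0,0,0],1],[[0.8,-0.4,0.1],[0,0,0],1],[[0.8,-0.4,0.1],[0,0,0],1],[[0.8,-0.4,0],[0,0,0],1]]'
python3 -m jog '[[[0,0,0],[0,0,0],1],[[0,0,0],[0,0,0],1],[[0,0,0],[0,0,0],1]]'
python3 -c "
from h import *
snap('w1')"
python3 -m jog '[[[0,-0.6,0],[0,0,-1],1],[[0,-0.6,0],[0,0,-1],1],[[0,-0.5,0],[0,0,-1],1],[[0,-0.4,0],[0,0,-1],1],[[0.2,-0.2,0],[0,0,-1],1],[[0.4,0,0],[0,0,-1],1],[[0.6,0,0],[0,0,-1],1],[[0.6,0,0],[0,0,-1],1]]'
python3 -m jog '[[[0.8,0,0],[0,0,-1],1],[[0.8,0,0],[0,0,0],1],[[0.8,0,0],[0,0,0],1],[[0,0,0],[0,0,0],1],[[0,0,0],[0,0,0],1],[[0,0,0],[0,0,0],1]]'
python3 - <<'E'
from h import *
snap('w2'); e,R,s=pose(); print(e,R.round(3),s["joint_positions"].round(2))
E
```

```text
time: 2.58
eef_pos: [0.4663, -0.2073, 0.4176]
orientation: [-0.0, 0.955, 0.296, -0.0]
wrist_force: [0.1, -0.3, -1.5]
opening: 0.0854
grasp_force: 0.0
time: 2.83
eef_pos: [0.4658, -0.2096, 0.4182]
orientation: [0.0, 0.955, 0.296, -0.0]
wrist_force: [0.5, -0.3, 0.7]
opening: 0.0854
grasp_force: 0.0
time: 3.55
eef_pos: [0.4359, -0.078, 0.4184]
orientation: [0.0, 0.796, 0.605, 0.0]
wrist_force: [0.5, -0.9, -0.2]
opening: 0.085
grasp_force: 0.0
time: 4.05
eef_pos: [0.4562, 0.0153, 0.4182]
orientation: [0.0, 0.77, 0.639, -0.0]
wrist_force: [0.7, -0.6, -1.2]
opening: 0.0854
grasp_force: 0.0
[0.45615263 0.01495546 0.41818122] [[ 0.185  0.983 -0.   ]
 [ 0.983 -0.185 -0.   ]
 [-0.     0.    -1.   ]] [ 0.49 -0.04 -0.59  1.44 -0.02  1.73 -0.29]
```

View pics/w1.png

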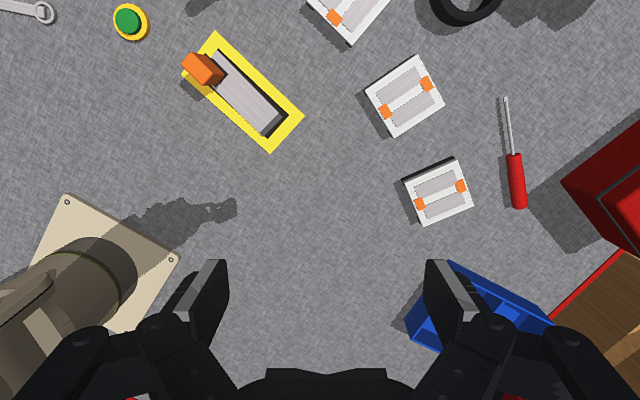

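View pics/w2.png

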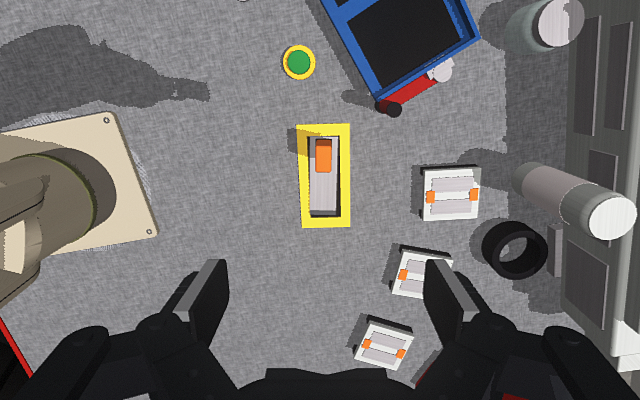

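w1 shows the rest and lifter handle at (203,70), with modules at (350,5), (405,97) and (437,191). w2 shows the leg post top at (391,109), the button at (299,62), the deck corner near (380,98), the handle at (323,155) and modules at (450,192), (424,272) and (384,343). I'll enlarge the modules to tell which way the tunnels run.

```bash
python3 - <<'E'
from h import *
a,ma=load('w1');b,mb=load('w2')
f=lambda im,x,y,r=38,s=260: cv2.resize(im[max(0,y-r):y+r,x-r:x+r],(s,s),interpolation=cv2.INTER_CUBIC)
top=np.hstack([f(b,450,192),f(a,405,97),f(a,437,191)]);
bot=np.hstack([f(b,390,105,50),f(b,323,155,50),f(a,240,95,60)])
cv2.imwrite('pics/c1.png',np.vstack([top,bot]))
E
```

```text
(no output)
```

View pics/c1.png

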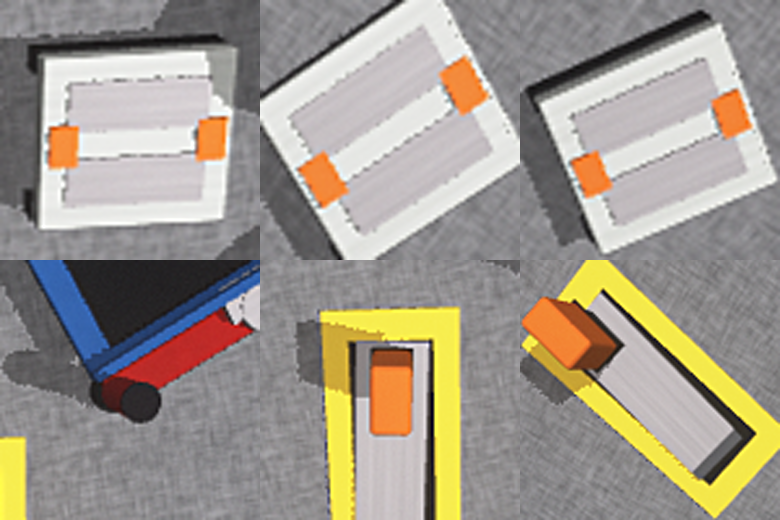

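The crops show black skids along the strips' long direction, so the tunnel axis runs from one orange terminal to the other. Next is one more wrist view over the stand.

```bash
python3 -m jog '[[[0.9,-0.1,0],[0,0,0],1],[[0.9,-0.1,0],[0,0,0],1],[[0.9,-0.1,0],[0,0,0],1],[[0.9,-0.1,0],[0,0,0],1],[[0.6,0,0],[0,0,0],1],[[0,0,0],[0,0,0],1],[[0,0,0],[0,0,0],1],[[0,0,0],[0,0,0],1]]' | head -2
python3 - <<'E'
from h import *
snap('w3'); snap('s1','scene'); snap('d1','side')
def blobs(im,lo,hi,amin):
    hsv=cv2.cvtColor(im,cv2.COLOR_BGR2HSV); k=cv2.inRange(hsv,lo,hi)
    n,l,st,c=cv2.connectedComponentsWithStats(k); return [(c[i].round(1),st[i][4]) for i in range(1,n) if st[i][4]>=amin],k
for n in ['w1','w2','w3','s1','d1']:
    im,m=load(n)
    for nm,lo,hi,z,a in [("or",(5,150,120),(16,255,255),.032,25),("green",(50,120,60),(75,255,255),.022,60)]:
        for c,ar in blobs(im,lo,hi,a)[0]: print(n,nm,c,ar,ray(m,c,z).round(4))
    for nm,lo,hi,z in [("yel",(24,120,120),(33,255,255),.003),("blue",(103,130,50),(116,255,255),.045)]:
        _,k=blobs(im,lo,hi,1); k=cv2.morphologyEx(k,cv2.MORPH_OPEN,np.ones((2,2)))
        for cn in cv2.findContours(k,0,2)[0]:
            if cv2.contourArea(cn)>2000:
                h=cv2.convexHull(cn); p=cv2.approxPolyDP(h,4,True)[:,0]
                print(n,nm,[(q.tolist(),ray(m,q,z)[:2].round(3).tolist()) for q in p])
E
```

```text
time: 4.77
eef_pos: [0.4716, 0.1831, 0.418]
w1 or [333.8  17.2] 154 [ 0.6122 -0.1229  0.032 ]
w1 or [200.2  67. ] 762 [0.4406 0.0063 0.032 ]
w1 or [426.   83.6] 124 [ 0.6173 -0.2936  0.032 ]
w1 or [385.1 111.1] 118 [ 0.5484 -0.2668  0.032 ]
w1 or [460.2 185.8] 98 [ 0.5225 -0.4479  0.032 ]
w1 or [419.4 203.5] 92 [ 0.4583 -0.4111  0.032 ]
w1 green [127.2  20.5] 483 [0.4352 0.1301 0.022 ]
w1 yel [([215, 31], [0.496, 0.021]), ([305, 116], [0.467, -0.166]), ([271, 154], [0.379, -0.153]), ([207, 98], [0.399, -0.017]), ([199, 52], [0.455, 0.027])]
w1 blue [([448, 261], [0.404, -0.517]), ([534, 304], [0.426, -0.71]), ([555, 326], [0.414, -0.78]), ([543, 336], [0.384, -0.778]), ([519, 331], [0.366, -0.731]), ([494, 313], [0.369, -0.663])]
w2 or [323.  155.5] 490 [ 0.4446 -0.0185  0.032 ]
w2 or [473.5 194. ] 97 [ 0.6859 -0.132   0.032 ]
w2 or [430.2 196.5] 96 [ 0.6125 -0.1228  0.032 ]
w2 or [402.8 274.3] 78 [ 0.5486 -0.2663  0.032 ]
w2 or [366.3 343.5] 64 [ 0.4584 -0.4109  0.032 ]
w2 or [400.4 353.1] 62 [ 0.5229 -0.4474  0.032 ]
w2 green [298.5  61.7] 413 [0.4344 0.1313 0.022 ]
w2 yel [([350, 
[... 616 characters left out ...]
70.1 186.6] 255 [ 0.4248 -0.0303  0.032 ]
s1 or [296.  195.9] 29 [ 0.6127 -0.1228  0.032 ]
s1 or [271.8 206.1] 30 [ 0.6856 -0.1322  0.032 ]
s1 green [405.1 231.4] 115 [0.4367 0.1337 0.022 ]
s1 blue [([358, 223], [0.533, 0.051]), ([499, 300], [0.393, 0.417]), ([469, 361], [0.556, 0.478]), ([324, 275], [0.695, 0.123])]
s1 blue [([276, 25], [0.251, -0.787]), ([316, 55], [0.229, -0.568]), ([315, 69], [0.274, -0.511]), ([281, 88], [0.417, -0.498]), ([242, 56], [0.44, -0.707]), ([241, 46], [0.415, -0.755])]
d1 or [283.3 208.9] 210 [0.4403 0.0331 0.032 ]
d1 or [344.3 300.1] 25 [ 0.6169 -0.2934  0.032 ]
d1 or [273.4 344. ] 35 [ 0.4582 -0.4107  0.032 ]
d1 or [301.9 361.1] 43 [ 0.5224 -0.4478  0.032 ]
```

View pics/w3.png

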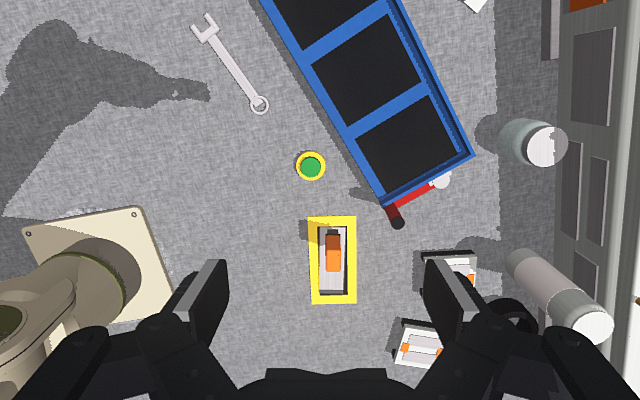

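```bash
python3 - <<'E'
from h import *
from scipy.optimize import least_squares as LS
M={n:load(n)[1] for n in ['w1','w2','w3','s1','d1']}
def fit(obs,x0):
    def tf(p,X): c,s=np.cos(p[2]),np.sin(p[2]); X=np.array(X); return np.array([p[0]+c*X[0]-s*X[1],p[1]+s*X[0]+c*X[1],X[2]])
    f=lambda p: np.concatenate([(proj(M[n],tf(p,X))[0]-uv) for n,X,uv in obs])
    r=LS(f,x0,loss='soft_l1'); return r.x,f(r.x).reshape(-1,2).round(1),tf
for z in (.063,.045):
    o=[('s1',(-.09,-.195,z),(358,223)),('s1',(-.09,.195,z),(499,300)),('s1',(.076,.195,.063),(469,361)),('s1',(.076,-.195,.063),(324,275)),
     ('w3',(-.09,-.195,z),(383,207)),('w3',(.076,-.195,.063),(476,156)),('w2',(-.09,-.195,z),(378,102)),('w2',(.076,-.195,.063),(481,39))]
    p,r,tf=fit(o,[.54,.26,.35]); print("stand",z,p.round(4),np.degrees(p[2]).round(2),r.tolist())
    print("post",tf(p,(-.08,-.21,.108)).round(4),"hinge",tf(p,(.015,-.21,.045)).round(4))
o=[('w2',(-.047,.045,.003),(350,124)),('w2',(.143,.045,.003),(350,227)),('w2',(.143,-.045,.003),(303,228)),('w2',(-.047,-.045,.003),(297,126)),
   ('w1',(-.047,.045,.003),(215,31)),('w1',(.143,.045,.003),(305,116)),('w1',(.143,-.045,.003),(271,154)),
   ]
p,r,tf=fit(o,[.446,-.019,-1.73]); print("rest",p.round(4),np.degrees(p[2]).round(2),r.tolist())
for n in ['w1','w2','w3']: print(n,"handle top proj",proj(M[n],[tf(p,(x,y,.098)) for x in(-.02,.02) for y in (-.012,.012)]).round(0).tolist())
for n,uv in [('w2',(393.8,109.6)),('w3',(397,222))]: print("post",ray(M[n],uv,.108).round(4))
e,R,s=pose();print(e,s['joint_positions'].round(2))
E
```

```text
stand 0.063 [0.5574 0.2677 0.3546] 20.32 [[-1.2, -1.8], [-0.6, 0.5], [0.1, -2.0], [-2.9, -6.6], [-0.8, -0.1], [0.2, -0.3], [-0.7, -0.9], [0.4, -0.8]]
post [0.5553 0.043  0.108 ] hinge [0.6444 0.076  0.045 ]
stand 0.045 [0.5549 0.2649 0.3712] 21.27 [[-2.7, 1.3], [-3.1, 0.8], [1.1, -4.6], [-3.1, -6.7], [-1.7, -2.2], [0.3, -0.1], [-1.4, 0.3], [0.5, -0.4]]
post [0.5565 0.0402 0.108 ] hinge [0.6451 0.0747 0.045 ]
rest [ 0.4456 -0.0188 -1.7266] -98.92 [[-0.5, -0.1], [0.3, 0.1], [-0.9, 0.4], [-0.7, -0.5], [0.6, -0.9], [0.8, -0.3], [-0.1, 0.2]]
w1 handle top proj [[184.0, 69.0], [195.0, 55.0], [208.0, 90.0], [219.0, 77.0]]
w2 handle top proj [[315.0, 152.0], [331.0, 151.0], [316.0, 178.0], [332.0, 178.0]]
w3 handle top proj [[326.0, 255.0], [341.0, 254.0], [326.0, 277.0], [341.0, 276.0]]
post [0.5554 0.0418 0.108 ]
post [0.555  0.0431 0.108 ]
[0.47142302 0.18329936 0.41829873] [ 0.26  0.1  -0.79  1.33  0.07  1.74 -0.7 ]
```

```bash
python3 -m jog '[[[0,0,0.5],[0,0,1],0],[[0,0,0.6],[0,0,1],0],[[0,0,0.6],[0,0,1],0],[[0,0,0.6],[0,0,1],0],[[0,0,0.6],[0,0,1],0],[[0,0,0.6],[0,0,1],0],[[0,0,0.6],[0,0,1],0],[[0,0,0.6],[0,0,1],0]]' | head -3
python3 -m jog '[[[0,0,0],[0,0,1],0],[[0,0,0],[0,0,1],0],[[0,0,0],[0,0,1],0],[[0,0,0],[0,0,0.8],0],[[0,0,0],[0,0,0],0],[[0,0,0],[0,0,0],0],[[0,0,0],[0,0,0],0]]'
python3 -c "
from h import *
go([.5424,.0777,.078],20.3); print(pose()[2]['joint_positions'].round(2))"
```

```text
time: 5.58
eef_pos: [0.4712, 0.1836, 0.2293]
orientation: [0.0, 0.942, 0.335, 0.0]
time: 6.17
eef_pos: [0.4711, 0.1844, 0.2303]
orientation: [0.0, 0.984, 0.179, 0.0]
wrist_force: [0.8, -0.7, -1.0]
opening: 0.0001
grasp_force: 0.0
pos [0.4711 0.1844 0.2303] yaw 20.59 shift(cur) [0.729 3.122 3.808] shift(target axes) [0.746 3.12  3.807] turn [ 0.005 -0.002  0.059]
[ 0.23  0.11 -0.73  1.7   0.08  1.36 -1.73]
```

```bash
python3 -m jog '[[[0.2,0.8,0.5],[0,0,0.06],0],[[0.2,0.8,0.5],[0,0,0],0],[[0.2,0.8,0.8],[0,0,0],0],[[0.13,0.72,0.7],[0,0,0],0],[[0,0,0.65],[0,0,0],0],[[0,0,0.65],[0,0,0],0],[[0,0,0],[0,0,0],0]]'
python3 -m jog '[[[0,0.2,0],[0,0,0],0],[[0,0.2,0],[0,0,0],0],[[-0.045,0.21,0],[0,0,-1],0],[[-0.045,0.21,0],[0,0,-1],0],[[-0.045,0.21,0],[0,0,-1],0],[[-0.045,0.21,0],[0,0,-1],0],[[-0.045,0.21,0],[0,0,-1],0],[[-0.045,0.21,0],[0,0,-1],0]]'
python3 -c "
from h import *
e,R,s=pose();print(e,s['wrist_force'])
snap('w4')
for c in ['scene','side']:
  snap('x'+c,c)
  print(spotter.search_frame('leg_post',c)[:2])
"
```

```text
time: 6.75
eef_pos: [0.537, 0.0792, 0.0764]
orientation: [-0.0, 0.984, 0.176, -0.004]
wrist_force: [-1.7, -0.3, -0.5]
opening: 0.0
grasp_force: 0.0
time: 7.42
eef_pos: [0.565, 0.0164, 0.0837]
orientation: [0.001, 0.905, 0.426, 0.001]
wrist_force: [1.2, 0.5, -0.1]
opening: -0.0004
grasp_force: 0.0
[0.56504908 0.0164246  0.08367633] [ 1.23461057  0.52259731 -0.06707936]
[{'location': [0.5651, 0.0467, 0.0433], 'score': 0.72}]
[{'location': [0.5727, 0.0356, 0.0377], 'score': 0.61}]
```

View pics/w4.png

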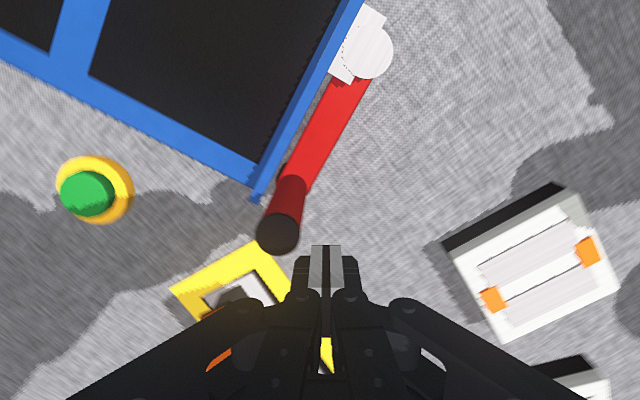

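The leg is still folded: the post top is at (278,232) and the finger has slipped past it. I'll grip the post instead.

```bash
python3 -m jog '[[[0,0,-0.8],[0,0,0],0],[[0,0,-0.8],[0,0,1],1],[[0,0,-0.3],[0,0,1],1],[[0,0,0],[0,0,1],1],[[0,0,0],[0,0,1],1],[[0,0,0],[0,0,1],1],[[0,0,0],[0,0,1],1],[[0,0,0],[0,0,0],1]]' |head -3
python3 -m jog '[[[0,0,0],[0,0,0],1],[[0,0,0],[0,0,0],1],[[0,0,0],[0,0,0],1]]' |head -3
python3 -c "
from h import *
im,m=load('w4'); p=ray(m,(278,232),.108); print(p)
go([p[0],p[1],.069],20.3); go([.5552,.0425,.069],20.3)
"
```

```text
time: 8.33
eef_pos: [0.5633, 0.0186, 0.1578]
orientation: [0.0, 0.985, 0.173, 0.0]
time: 8.58
eef_pos: [0.5633, 0.0181, 0.1573]
orientation: [0.0, 0.984, 0.176, 0.0]
[0.55687905 0.0416983  0.108     ]
pos [0.5633 0.0181 0.1573] yaw 20.32 shift(cur) [ 0.053 -0.61   2.208] shift(target axes) [ 0.053 -0.61   2.208] turn [ 0.002 -0.002  0.004]
pos [0.5633 0.0181 0.1573] yaw 20.32 shift(cur) [ 0.021 -0.644  2.208] shift(target axes) [ 0.021 -0.643  2.208] turn [ 0.002 -0.002  0.004]
```

```bash
python3 -m jog '[[[0.04,-0.62,0],[0,0,0],1],[[0,0,0],[0,0,0],1],[[0,0,0.6],[0,0,0],1],[[0,0,0.6],[0,0,0],1],[[0,0,0.6],[0,0,0],1],[[0,0,0.4],[0,0,0],1],[[0,0,0],[0,0,0],1],[[0,0,0],[0,0,0],1]]'
python3 -m jog '[[[0,0,0],[0,0,0],0],[[0,0,0],[0,0,0],0],[[0,0,0],[0,0,0],0],[[0,0,0],[0,0,0],0],[[0,0,0],[0,0,0],0],[[0,0,0],[0,0,0],0]]' 60
```

```text
time: 9.25
eef_pos: [0.5559, 0.042, 0.069]
orientation: [-0.0, 0.984, 0.176, -0.001]
wrist_force: [0.2, 0.1, 0.9]
opening: 0.0852
grasp_force: 0.0
time: 9.75
eef_pos: [0.5564, 0.0421, 0.0699]
orientation: [-0.0, 0.984, 0.176, 0.0]
wrist_force: [-3.1, 2.2, 5.1]
opening: 0.0172
grasp_force: 58.5
```

```bash
python3 -m jog '[[[0.01,0.207,0],[0,0,-1],0],[[0.01,0.207,0],[0,0,-1],0],[[0.01,0.207,0],[0,0,-1],0],[[0.01,0.207,0],[0,0,-1],0],[[0.01,0.207,0],[0,0,-1],0],[[0.01,0.207,0],[0,0,-1],0],[[0.01,0.207,0],[0,0,-1],0],[[0.01,0.207,0],[0,0,-1],0]]'
python3 -m jog '[[[0.01,0.207,0],[0,0,-1],0],[[0.01,0.207,0],[0,0,-1],0],[[0.01,0.207,0],[0,0,-1],0],[[0.01,0.207,0],[0,0,-1],0],[[0.01,0.207,0],[0,0,-1],0],[[0.01,0.207,0],[0,0,-1],0],[[0.01,0.207,0],[0,0,-1],0],[[0,0,0],[0,0,0],0]]'
python3 -m jog '[[[0.01,0.207,0],[0,0,-1],0],[[0.01,0.2,0],[0,0,-1],0],[[0,0.04,0],[0,0,0],0],[[0,0,0],[0,0,0],0],[[0,0,0],[0,0,0],0]]'
```

```text
time: 10.42
eef_pos: [0.599, -0.0069, 0.0699]
orientation: [-0.0, 0.864, 0.504, 0.001]
wrist_force: [-0.0, 4.8, 4.4]
opening: 0.0169
grasp_force: 58.5
time: 11.08
eef_pos: [0.656, -0.0182, 0.0699]
orientation: [0.0, 0.672, 0.741, 0.001]
wrist_force: [-1.9, 4.0, 6.1]
opening: 0.0173
grasp_force: 58.8
time: 11.5
eef_pos: [0.6724, -0.0147, 0.07]
orientation: [-0.0, 0.607, 0.794, 0.001]
wrist_force: [-0.3, 3.5, 4.3]
opening: 0.0173
grasp_force: 58.9
```

```bash
python3 -m jog '[[[0,0,0],[0,0,0],1],[[0,0,0],[0,0,0],1],[[0,0,0],[0,0,0],1],[[0,0,-0.8],[0,0,0],1],[[0,0,-0.8],[0,0,0.6],1],[[0,0,-0.8],[0,0,1],1],[[0,0,-0.8],[0,0,1],1],[[0,0,-0.8],[0,0,1],1]]'
python3 -c "
from h import *
go([.47,-.07,.28],81)
"
```

```text
time: 12.17
eef_pos: [0.6716, -0.0169, 0.2307]
orientation: [0.0, 0.726, 0.688, -0.0]
wrist_force: [0.6, 0.1, -0.2]
opening: 0.0854
grasp_force: 0.0
pos [ 0.6716 -0.0169  0.2307] yaw 86.9 shift(cur) [-1.599 -4.961 -1.231] shift(target axes) [-2.1   -4.77  -1.233] turn [-0.002  0.006  1.181]
```

```bash
python3 -m jog '[[[-0.2,-0.8,-0.2],[0,0,0.2],1],[[-0.2,-0.8,-0.2],[0,0,0.2],1],[[-0.3,-0.8,-0.2],[0,0,0.2],1],[[-0.3,-0.8,-0.2],[0,0,0.2],1],[[-0.4,-0.8,-0.2],[0,0,0.2],1],[[-0.4,-0.8,-0.2],[0,0,0.2],1],[[0,0,0],[0,0,0],1],[[0,0,0],[0,0,0],1]]'
python3 - <<'E'
from h import *
im,m=snap('w5'); im2,m2=snap('s5','scene')
for c in ['scene','wrist']: print(spotter.search_frame('leg_post',c)[:2])
c=-m["R"].T@m["t"]; print(c)
for n in ['w5','w3','w2','w1']:
    a,mm=load(n); hsv=cv2.cvtColor(a,cv2.COLOR_BGR2HSV)
    k=cv2.inRange(hsv,(5,150,215),(18,255,255)); nn,l,st,cc=cv2.connectedComponentsWithStats(k)
    i=1+np.argmax(st[1:,4]); cn=cv2.findContours((l==i).astype('uint8'),0,2)[0][0]; r=cv2.minAreaRect(cn); print(n,cc[i],st[i],r)
    for z in (.098,): print([ray(mm,p,z).round(4).tolist() for p in cv2.boxPoints(r)], ray(mm,r[0],.098))
E
```

```text
time: 12.83
eef_pos: [0.4728, -0.0719, 0.2783]
orientation: [0.002, 0.761, 0.649, -0.001]
wrist_force: [0.6, 0.4, -0.3]
opening: 0.0855
grasp_force: 0.0
[{'location': [0.6741, -0.0009, 0.0328], 'score': 0.6}]
[{'location': [0.6675, 0.0007, 0.0354], 'score': 0.64}]
[0.48484192 0.00829889 0.44645853]
w5 [290.63646789 105.26720183] [280  86  23  40 872] ((291.0, 105.5), (39.0, 22.0), 90.0)
[[0.4405, 0.0103, 0.098], [0.4617, 0.0069, 0.098], [0.455, -0.0301, 0.098], [0.4331, -0.0266, 0.098]] [ 0.44765658 -0.00954376  0.098     ]
w3 [333.05369128 260.08053691] [326 250  15  22 298] ((333.0, 260.5), (21.0, 14.0), 90.0)
[[0.4391, 0.0113, 0.098], [0.4611, 0.0071, 0.098], [0.4545, -0.0305, 0.098], [0.432, -0.0263, 0.098]] [ 0.44669108 -0.00941072  0.098     ]
w2 [323.01808786 158.53229974] [316 146  15  26 387] ((323.0, 158.5), (25.0, 14.0), 90.0)
[[0.4404, 0.0105, 0.098], [0.4603, 0.0068, 0.098], [0.4536, -0.0298, 0.098], [0.4332, -0.026, 0.098]] [ 0.44689325 -0.00941742  0.098     ]
w1 [196.0698152   67.86036961] [181  53  31  31 487] ((196.0, 67.99999237060547), (31.11269760131836, 15.55634880065918), 45.0)
[[0.4408, 0.0116, 0.098], [0.4614, 0.0057, 0.098], [0.4536, -0.0316, 0.098], [0.4325, -0.026, 0.098]] [ 0.44715468 -0.00989978  0.098     ]
```

View pics/w5.png

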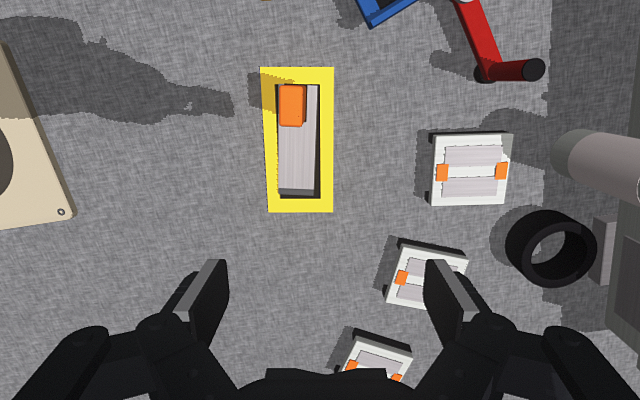

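w5 shows the leg out with its post at (533,70), the handle top at (291,106) and the blade tip near (297,193). Next I'll grasp the lifter.

```bash
python3 -c "
from h import *
go([.4472,-.0096,.056],80)
im,m=load('w5'); print([ray(m,p,z).round(4) for p,z in [((278,191),.007),((316,191),.007),((266,212),.003),((333,212),.003),((261,67),.003),((334,67),.003)]])
"
```

```text
pos [ 0.4742 -0.0696  0.2766] yaw 81.28 shift(cur) [ 1.374 -0.89   5.519] shift(target axes) [ 1.36  -0.925  5.516] turn [-0.01  -0.013  0.256]
[array([ 0.3993, -0.122 ,  0.007 ]), array([ 0.4502, -0.1301,  0.007 ]), array([ 0.3757, -0.1508,  0.003 ]), array([ 0.4682, -0.1655,  0.003 ]), array([0.41  , 0.0361, 0.003 ]), array([0.498 , 0.0221, 0.003 ])]
```

```bash
python3 -m jog '[[[0.7,-0.45,0.4],[0,0,0.25],1],[[0.67,-0.45,0.4],[0,0,0],1],[[0,0,0.8],[0,0,0],1],[[0,0,0.8],[0,0,0],1],[[0,0,0.8],[0,0,0],1],[[0,0,0.7],[0,0,0],1],[[0,0,0.6],[0,0,0],1],[[0,0,0],[0,0,0],1]]'|head -3
python3 -m jog '[[[0,0,0],[0,0,0],1],[[0,0,0],[0,0,0],1],[[0,0,0],[0,0,0],1]]'|head -3
python3 -c "
from h import *
go([.4472,-.0096,.056],80)
"
```

```text
time: 13.7
eef_pos: [0.4444, -0.009, 0.0927]
orientation: [-0.004, 0.766, 0.643, -0.002]
time: 13.95
eef_pos: [0.4484, -0.0099, 0.0987]
orientation: [0.001, 0.766, 0.643, 0.001]
pos [ 0.4484 -0.0099  0.0987] yaw 79.99 shift(cur) [ 0.002 -0.032  1.067] shift(target axes) [ 0.003 -0.03   1.067] turn [ 0.024 -0.003 -0.002]
```

```bash
python3 -m jog '[[[0,-0.03,0.4],[0,0,0],1],[[0,0,0.4],[0,0,0],1],[[0,0,0.26],[0,0,0],1],[[0,0,0],[0,0,0],1],[[0,0,0],[0,0,0],1]]'
python3 -m jog '[[[0,0,0],[0,0,0],0],[[0,0,0],[0,0,0],0],[[0,0,0],[0,0,0],0],[[0,0,0],[0,0,0],0],[[0,0,0],[0,0,0],0],[[0,0,0],[0,0,0],0],[[0,0,0],[0,0,0],0]]' 110
python3 -c "
from h import *
e,R,s=pose(); print(e,np.degrees(np.arctan2(R[1,0],R[0,0])),s['joint_positions'].round(2))"
```

```text
time: 14.37
eef_pos: [0.4462, -0.0099, 0.0553]
orientation: [-0.0, 0.766, 0.643, 0.0]
wrist_force: [-0.1, -0.1, 0.2]
opening: 0.0855
grasp_force: 0.0
time: 14.95
eef_pos: [0.4464, -0.01, 0.0554]
orientation: [0.0, 0.766, 0.642, 0.0]
wrist_force: [-1.0, -0.6, 7.5]
opening: 0.022
grasp_force: 107.6
[ 0.44638476 -0.01004633  0.05539775] 79.95303958070699 [ 0.76  0.19 -0.88  2.05  0.17  0.98 -0.39]
```

```bash
python3 -m jog '[[[0,0,-0.3],[0,0,0],0],[[0,0,-0.5],[0,0,0],0],[[0,0,-0.6],[0,0,0],0],[[0,0,-0.6],[0,0,0],0],[[0,0,-0.5],[0,0,-0.5],0],[[0,0,0],[0,0,-1],0],[[0,0,0],[0,0,-1],0],[[0,0,0],[0,0,-1],0]]'|head -3
python3 -m jog '[[[-0.3,0,0],[0,0,-1],0],[[-0.3,0,0],[0,0,-1],0],[[-0.3,0,0],[0,0,-1],0],[[-0.3,0,0],[0,0,-1],0],[[0,0.2,0],[0,0,-1],0],[[0,0.3,0],[0,0,-1],0],[[0,0.3,0],[0,0,-1],0],[[0,0.3,0],[0,0,-1],0]]'|head -3
python3 -m jog '[[[0,0.2,0],[0,0,-1],0],[[0,0.1,0],[0,0,-1],0],[[0,0,0],[0,0,-1],0],[[0,0,0],[0,0,-1],0],[[0,0,0],[0,0,-1],0],[[0,0,0],[0,0,0],0],[[0,0,0],[0,0,0],0]]'
python3 - <<'E'
from h import *
for n in ['scene','side']:
    im,m=snap('p1'+n,n); print(n,[(d['location'],d['score']) for d in spotter.search_frame('lifter_tip',n)][:2])
im,m=snap('w6'); hsv=cv2.cvtColor(im,cv2.COLOR_BGR2HSV);k=cv2.inRange(hsv,(5,150,120),(16,255,255)); nn,l,st,c=cv2.connectedComponentsWithStats(k)
for i in range(1,nn):
    if st[i][4]>25: print(c[i],st[i][4],ray(m,c[i],.032).round(4))
a=np.radians(-7.1); go([.649-.182*np.cos(a),-.1275-.182*np.sin(a),.0589],172.9)
print(pose()[2]['joint_positions'].round(2),pose()[2]['wrist_force'])
E
```

```text
time: 15.62
eef_pos: [0.446, -0.0099, 0.1558]
orientation: [0.0, 0.658, 0.753, 0.0]
time: 16.28
eef_pos: [0.4941, -0.0305, 0.1554]
orientation: [0.0, 0.361, 0.933, 0.0]
time: 16.87
eef_pos: [0.5016, -0.0216, 0.1552]
orientation: [-0.0, 0.154, 0.988, -0.0]
wrist_force: [0.1, 0.7, -2.3]
opening: 0.0214
grasp_force: 108.2
scene [([0.5373, -0.0284, 0.1108], 0.94)]
side [([0.5207, -0.0321, 0.1064], 0.98)]
[326.23228218 258.04697659] 6152 [ 0.5778 -0.0455  0.032 ]
[106.09386282 292.94945848] 277 [ 0.5484 -0.2664  0.032 ]
[114.70731707 352.19512195] 205 [ 0.6167 -0.2942  0.032 ]
pos [ 0.5017 -0.0216  0.1549] yaw 162.39 shift(cur) [ 0.162 -2.24   2.4  ] shift(target axes) [ 0.568 -2.173  2.4  ] turn [-1.000e-03  1.000e-03 -2.103e+00]
[ 0.84  0.21 -0.97  1.81  0.19  1.22  1.07] [ 0.34184317 -0.14733707 -1.44634134]
```

View pics/w6.png

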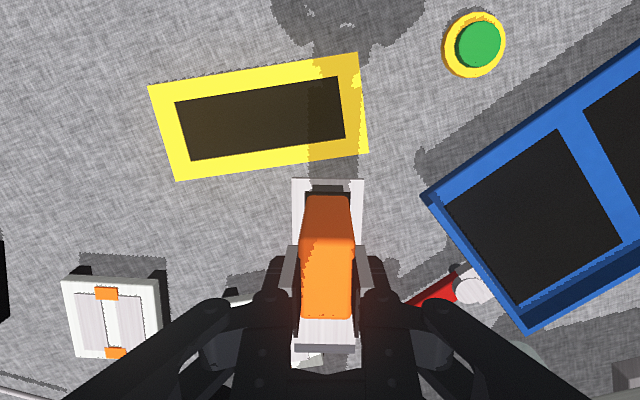

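w6 shows the lifter gripped straight, the rest free at (258,120), and module 2 at (112,322), unmoved. Next I'll line up in front of module 1.

```bash
python3 -m jog '[[[0,0,0],[0,0,-1],0],[[0,0,0],[0,0,-1],0],[[0.2,-0.7,0],[0,0,-0.1],0],[[0.2,-0.7,0],[0,0,0],0],[[0.17,-0.7,0.2],[0,0,0],0],[[0,0,0.5],[0,0,0],0],[[0,0,0.5],[0,0,0],0],[[0,0,0],[0,0,0],0]]'|head -3
python3 - <<'E'
from h import *
for n in ['scene','side']:
    im,m=snap('p2'+n,n); hsv=cv2.cvtColor(im,cv2.COLOR_BGR2HSV);k=cv2.inRange(hsv,(5,150,120),(16,255,255)); nn,l,st,c=cv2.connectedComponentsWithStats(k)
    for i in range(1,nn):
        if st[i][4]>15: print(n,c[i],st[i][4],ray(m,c[i],.032).round(4))
a=np.radians(-7.1); go([.649-.182*np.cos(a),-.1275-.182*np.sin(a),.0589],172.9)
E
```

```text
time: 17.78
eef_pos: [0.4662, -0.1023, 0.1039]
orientation: [-0.002, 0.062, 0.998, 0.001]
scene [261.57894737 113.10526316] 19 [ 0.5223 -0.4491  0.032 ]
scene [285.5 112. ] 20 [ 0.4582 -0.4105  0.032 ]
scene [342.9017341  159.06936416] 173 [ 0.4266 -0.1541  0.032 ]
scene [287. 153.] 21 [ 0.5474 -0.2668  0.032 ]
scene [262.04347826 157.60869565] 23 [ 0.6168 -0.2936  0.032 ]
scene [296.06666667 195.96666667] 30 [ 0.6127 -0.1225  0.032 ]
scene [271.8 206.1] 30 [ 0.6856 -0.1322  0.032 ]
side [288.15555556 221.12222222] 180 [ 0.4595 -0.0208  0.032 ]
side [367.3125 250.8125] 16 [ 0.6851 -0.1322  0.032 ]
side [316.         290.36363636] 22 [ 0.5478 -0.2667  0.032 ]
side [344.32 300.12] 25 [ 0.6169 -0.2934  0.032 ]
side [273.4        344.02857143] 35 [ 0.4582 -0.4108  0.032 ]
side [301.93023256 361.02325581] 43 [ 0.5224 -0.4476  0.032 ]
pos [ 0.4684 -0.1015  0.107 ] yaw 172.97 shift(cur) [-0.012 -0.087  1.202] shift(target axes) [-0.011 -0.086  1.202] turn [ 0.008 -0.01   0.015]
```

```bash
python3 -m jog '[[[0,-0.08,0.3],[0,0,0],0],[[0,0,0.4],[0,0,0],0],[[0,0,0.3],[0,0,0],0],[[0,0,0.2],[0,0,0],0],[[0,0,0],[0,0,0],0],[[0,0,0],[0,0,0],0]]'
python3 - <<'E'
from h import *
for n in ['scene','side']:
    im,m=snap('p3'+n,n); print(n,[(d['location'],d['score']) for d in spotter.search_frame('lifter_tip',n)][:2])
a=np.radians(-7.1); go([.649-.072*np.cos(a),-.1275-.072*np.sin(a),.0589],172.9)
s,_=load('p3side'); c,_=load('p3scene')
cv2.imwrite('pics/c2.png',np.hstack([cv2.resize(s[190:290,250:400],(450,300),interpolation=2),cv2.resize(c[130:230,240:390],(450,300),interpolation=2)])[:,50:850])
E
```

```text
time: 18.38
eef_pos: [0.4682, -0.1049, 0.0588]
orientation: [-0.0, 0.061, 0.998, 0.0]
wrist_force: [-0.5, -1.0, -0.9]
opening: 0.0219
grasp_force: 108.3
scene [([0.504, -0.1057, 0.0122], 0.62), ([0.5972, -0.5168, 0.0191], 0.2)]
side [([0.4973, -0.1199, 0.0109], 0.81)]
pos [ 0.4687 -0.1053  0.0595] yaw 172.97 shift(cur) [-2.742e+00  2.000e-03  1.800e-02] shift(target axes) [-2.742  0.006  0.014] turn [-0.004  0.013  0.013]
```

View pics/c2.png

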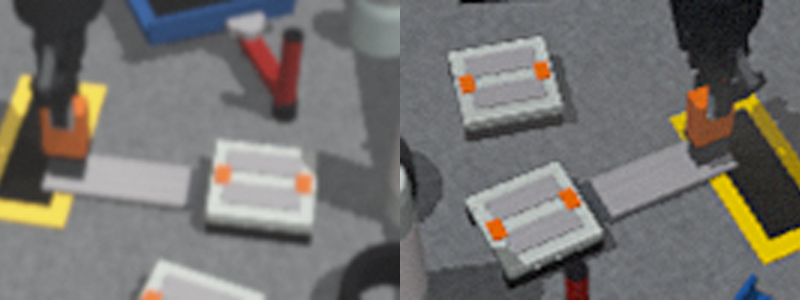

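Both views show the blade flat and in line with module 1's tunnel. Next I'll insert it and lift.

```bash
python3 -m jog '[[[-0.3,0,0],[0,0,0],0],[[-0.4,0,0],[0,0,0],0],[[-0.4,0,0],[0,0,0],0],[[-0.4,0,0],[0,0,0],0],[[-0.4,0,0],[0,0,0],0],[[-0.4,0,0],[0,0,0],0],[[-0.3,0,0],[0,0,0],0],[[-0.14,0,0],[0,0,0],0]]'
python3 -m jog '[[[0,0,0],[0,0,0],0],[[0,0,0],[0,0,0],0],[[0,0,-0.1],[0,0,0],0],[[0,0,-0.1],[0,0,0],0],[[0,0,-0.1],[0,0,0],0],[[0,0,-0.2],[0,0,0],0],[[0,0,-0.3],[0,0,0],0],[[0,0,0],[0,0,0],0]]'
python3 - <<'E'
from h import *
e,R,s=pose(); print(e,s['wrist_force'],s['moment'],s['opening'])
for n in ['scene','side']: im,m=snap('p4'+n,n)
s,_=load('p4side'); c,_=load('p4scene')
cv2.imwrite('pics/c3.png',np.hstack([cv2.resize(s[170:290,280:430],(400,320),interpolation=2),cv2.resize(c[130:250,230:380],(400,320),interpolation=2)]))
E
```

```text
time: 19.25
eef_pos: [0.5784, -0.1188, 0.0592]
orientation: [0.001, 0.062, 0.998, 0.0]
wrist_force: [-0.1, -0.4, -0.3]
opening: 0.0214
grasp_force: 108.4
time: 19.92
eef_pos: [0.5782, -0.1187, 0.0937]
orientation: [0.002, 0.061, 0.998, -0.0]
wrist_force: [0.8, -0.0, -5.2]
opening: 0.0212
grasp_force: 108.1
[ 0.57823377 -0.11868857  0.093701  ] [ 0.7850242  -0.03647886 -5.23431528] [0.0703059  0.22768482 0.02096994] 0.021205688616042752
```

View pics/c3.png

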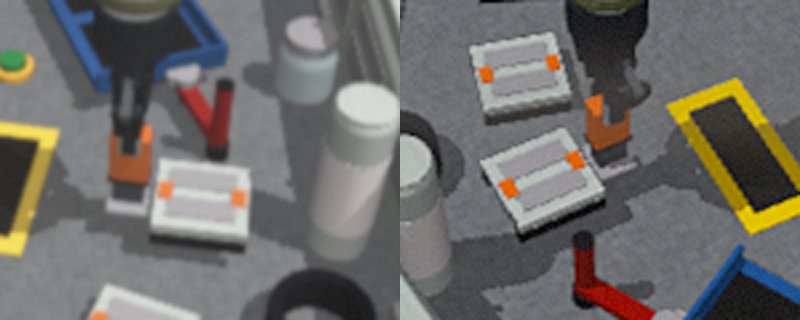

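Module 1 sits level on the blade and is clear of the bench. Next I'll carry it to the far slot.

```bash
python3 -m jog '[[[0.1,0,-0.3],[0,0,0],0],[[0.2,0,-0.5],[0,0,0],0],[[0.3,0,-0.5],[0,0,0],0],[[0.4,0,-0.5],[0,0,0],0],[[0.5,0.1,-0.5],[0,0,0],0],[[0.4,0.3,-0.3],[0,0,-0.2],0],[[0.4,0.5,-0.2],[0,0,-0.3],0],[[0.3,0.6,0],[0,0,-0.4],0]]'|head -3
python3 -m jog '[[[0.3,0.6,0],[0,0,-0.5],0],[[0.3,0.6,0],[0,0,-0.5],0],[[0.3,0.6,0],[0,0,-0.5],0],[[0.3,0.6,0],[0,0,-0.5],0],[[0.3,0.6,0],[0,0,-0.5],0],[[0.2,0.6,0],[0,0,-0.5],0],[[0.2,0.6,0],[0,0,-0.5],0],[[0.2,0.6,0],[0,0,-0.5],0]]'|head -3
python3 - <<'E'
from h import *
print(pose()[2]['wrist_force'],pose()[2]['joint_positions'].round(2))
go([.4371,.3564,.15],200.3)
E
```

```text
time: 20.68
eef_pos: [0.479, -0.047, 0.2046]
orientation: [0.001, 0.023, 1.0, -0.001]
time: 21.35
eef_pos: [0.3744, 0.1366, 0.2027]
orientation: [-0.0, -0.153, 0.988, -0.001]
[ 0.78935836  0.83851026 -4.51743446] [ 0.83 -0.27 -1.09  1.96 -0.25  1.31  1.7 ]
pos [0.3744 0.1366 0.2027] yaw -162.35 shift(cur) [-3.161  4.764  1.309] shift(target axes) [-3.377  4.611  1.318] turn [-0.017 -0.006 -0.531]
```

```bash
python3 -m jog '[[[-0.2,0.6,0],[0,0,-0.2],0],[[-0.3,0.6,0],[0,0,-0.2],0],[[-0.4,0.6,0],[0,0,-0.13],0],[[-0.4,0.6,0.2],[0,0,0],0],[[-0.5,0.6,0.2],[0,0,0],0],[[-0.5,0.6,0.2],[0,0,0],0],[[-0.5,0.6,0.2],[0,0,0],0],[[-0.3,0.3,0.2],[0,0,0],0]]'|head -3
python3 -m jog '[[[-0.15,0.15,0.2],[0,0,0],0],[[0,0,0.1],[0,0,0],0],[[0,0,0],[0,0,0],0],[[0,0,0],[0,0,0],0]]'|head -3
python3 - <<'E'
from h import *
print(pose()[2]['wrist_force'],pose()[2]['joint_positions'].round(2))
go([.4371,.3564,.15],200.3)
for n in ['scene','side']: im,m=snap('p5'+n,n)
s,_=load('p5side'); c,_=load('p5scene')
cv2.imwrite('pics/c4.png',np.hstack([cv2.resize(s[80:230,230:400],(400,350),interpolation=2),cv2.resize(c[190:370,320:520],(400,350),interpolation=2)]))
E
```

```text
time: 22.02
eef_pos: [0.418, 0.3068, 0.1763]
orientation: [-0.003, -0.177, 0.984, -0.0]
time: 22.35
eef_pos: [0.4213, 0.3116, 0.165]
orientation: [-0.003, -0.176, 0.984, -0.001]
[-0.00664372 -0.70464805 -4.78946045] [ 0.32  0.4  -1.26  1.73  0.39  1.31  0.91]
pos [0.4213 0.3116 0.165 ] yaw -159.71 shift(cur) [-0.76   0.914  0.369] shift(target axes) [-0.758  0.913  0.374] turn [-0.015 -0.065 -0.002]
```

View pics/c4.png

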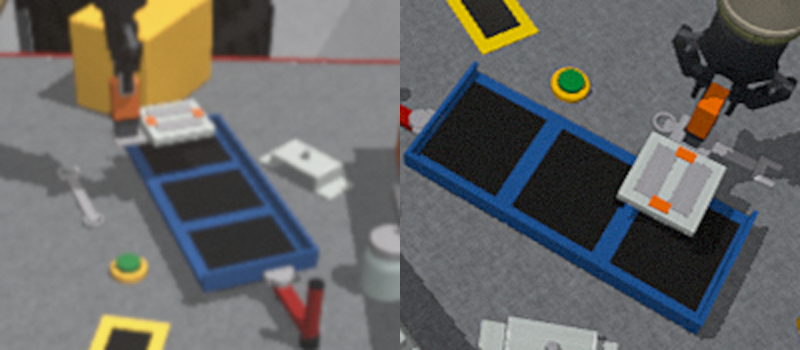

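Module 1 is level over the deck, short of the slot by the printed shift.

```bash
python3 -m jog '[[[-0.25,0.3,0],[0,-0.06,0],0],[[-0.25,0.3,0],[0,0,0],0],[[-0.26,0.31,0],[0,0,0],0],[[0,0,0.1],[0,0,0],0],[[0,0,0],[0,0,0],0],[[0,0,0],[0,0,0],0]]'|head -3
python3 - <<'E'
from h import *
print(pose()[2]['joint_positions'].round(2))
go([.4371,.3564,.1099],200.3)
im,m=snap('p6','scene'); hsv=cv2.cvtColor(im,cv2.COLOR_BGR2HSV);k=cv2.inRange(hsv,(5,150,120),(16,255,255)); nn,l,st,c=cv2.connectedComponentsWithStats(k)
e=pose()[0]; z=e[2]-.0524+.004+.014+.002
P=[ray(m,c[i],z) for i in range(1,nn) if 15<st[i][4]<60]
a=np.radians(20.32); S=lambda p:(np.array([[np.cos(a),np.sin(a)],[-np.sin(a),np.cos(a)]])@(p[:2]-[.5574,.2677])).round(4)
for p in P: print(p.round(4),S(p))
print(S(e))
E
```

```text
time: 22.95
eef_pos: [0.4376, 0.356, 0.1607]
orientation: [-0.0, -0.176, 0.984, -0.001]
[ 0.16  0.49 -1.19  1.64  0.46  1.33  0.82]
pos [0.4376 0.356  0.1607] yaw -159.75 shift(cur) [0.007 0.015 1.271] shift(target axes) [0.007 0.013 1.271] turn [-0.015 -0.004 -0.009]
[ 0.567  -0.3624  0.1284] [-0.2098 -0.5942]
[ 0.5084 -0.3271  0.1284] [-0.2525 -0.5408]
[ 0.59   -0.1956  0.1284] [-0.1303 -0.4458]
[ 0.6533 -0.2206  0.1284] [-0.0796 -0.4912]
[0.4724 0.3733 0.1284] [-0.043   0.1286]
[0.5406 0.4027 0.1284] [0.0311 0.1324]
[-0.0816  0.1243]
```

```bash
python3 -m jog '[[[0,-0.12,0.2],[0,0,0],0],[[0,0,0.3],[0,0,0],0],[[0,0,0.3],[0,0,0],0],[[0,0,0.2],[0,0,0],0],[[0,0,0.1],[0,0,0],0],[[0,0,0.1],[0,0,0],0],[[0,0,0.1],[0,0,0],0],[[0,0,0.1],[0,0,0],0]]'
python3 -m jog '[[[0,0,0],[0,0,0],0],[[0,0,0],[0,0,0],0],[[0,0,0],[0,0,0],0]]'
python3 -c "
from h import *
go([.4371,.3564,.1050],200.3)"
```

```text
time: 23.67
eef_pos: [0.4395, 0.3531, 0.1049]
orientation: [0.001, -0.176, 0.984, 0.0]
wrist_force: [1.0, -0.5, -1.1]
opening: 0.0216
grasp_force: 108.9
time: 23.92
eef_pos: [0.4395, 0.3529, 0.1052]
orientation: [0.0, -0.176, 0.984, -0.0]
wrist_force: [0.1, 0.1, -1.3]
opening: 0.0214
grasp_force: 108.9
pos [0.4395 0.3529 0.1052] yaw -159.7 shift(cur) [0.025 0.104 0.004] shift(target axes) [0.025 0.104 0.005] turn [-0.002  0.01   0.   ]
```

```bash
python3 -m jog '[[[0.2,0,0],[0,0,0],0],[[0.3,0,0],[0,0,0],0],[[0.4,0,0],[0,0,0],0],[[0.4,0,0],[0,0,0],0],[[0.4,0,0],[0,0,0],0],[[0.4,0,0],[0,0,0],0],[[0.4,0,0],[0,0,0],0],[[0.4,0,0],[0,0,0],0]]'
python3 -m jog '[[[0.3,0,0],[0,0,0],0],[[0,0,0],[0,0,0],0],[[0,0,-0.5],[0,0,0],0],[[0,0,-0.6],[0,0,0],0],[[0,0,-0.6],[0,0,0],0],[[0,0,-0.3],[0,0,0],0],[[0,0,0],[0,0,0],0]]'|head -3
cat >> h.py <<'E'
SA=np.radians(20.32)
def S(p): return (np.array([[np.cos(SA),np.sin(SA)],[-np.sin(SA),np.cos(SA)]])@(np.array(p)[:2]-[.5574,.2677])).round(4)
def W(x,y): return np.array([.5574+np.cos(SA)*x-np.sin(SA)*y,.2677+np.sin(SA)*x+np.cos(SA)*y]).round(4)
def oranges(im,m,z=.032):
    k=cv2.inRange(cv2.cvtColor(im,cv2.COLOR_BGR2HSV),(5,150,120),(16,255,255)); nn,l,st,c=cv2.connectedComponentsWithStats(k)
    return [ray(m,c[i],z) for i in range(1,nn) if 12<st[i][4]<90]
def report():
    for n in ['scene','side']:
        im,m=snap(f'r{robot.sense()["time"]:.2f}{n}',n)
        print(n,'bench',[p[:2].round(4).tolist() for p in oranges(im,m) if p[1]<0.03])
        print('  stand',[S(p).tolist() for p in oranges(im,m,.077) if p[1]>0.03])
E
python3 -c "
from h import *
report(); print(pose()[2]['joint_positions'].round(2)); a=np.radians(-21.5)
go([.5828-.182*np.cos(a),-.280-.182*np.sin(a),.16],158.5)"
```

```text
time: 24.58
eef_pos: [0.3292, 0.3119, 0.1044]
orientation: [0.0, -0.176, 0.984, -0.001]
wrist_force: [0.1, -1.7, -1.2]
opening: 0.0211
grasp_force: 109.0
time: 25.17
eef_pos: [0.3206, 0.3091, 0.187]
orientation: [0.003, -0.176, 0.984, -0.001]
scene bench [[0.5223, -0.4491], [0.4578, -0.4107], [0.5474, -0.2668], [0.6166, -0.2941]]
  stand [[-0.0433, 0.1256], [0.0308, 0.1289]]
side bench [[0.5478, -0.2667], [0.6169, -0.2934], [0.4582, -0.4108], [0.5225, -0.4478]]
  stand []
[ 0.61 -0.01 -1.43  1.89 -0.01  1.25  1.1 ]
pos [0.3198 0.3076 0.1844] yaw -159.78 shift(cur) [  2.303 -13.028   0.639] shift(target axes) [ -6.952 -11.258   0.61 ] turn [-0.021  0.024  8.344]
```

Module 1 now stands at about (-6,127) in the stand frame, and modules 2 and 3 haven't moved. Next is module 2.

```bash
python3 -m jog '[[[0,-0.5,0],[0,0,0.3],0],[[0,-0.8,0],[0,0,0.5],0],[[0,-0.8,0],[0,0,0.5],0],[[0,-0.8,0],[0,0,0.5],0],[[0,-0.8,0],[0,0,0.5],0],[[0,-0.8,0],[0,0,0.5],0],[[0,-0.8,0],[0,0,0.5],0],[[0,-0.8,0],[0,0,0.5],0]]'|head -3
python3 -m jog '[[[-0.3,-0.8,0],[0,0,0.5],0],[[-0.3,-0.8,0],[0,0,0.5],0],[[-0.3,-0.8,0],[0,0,0.5],0],[[-0.3,-0.8,0],[0,0,0.5],0],[[-0.3,-0.8,0],[0,0,0.5],0],[[-0.3,-0.8,0],[0,0,0.5],0],[[-0.3,-0.5,0],[0,0,0.5],0],[[0,0,0],[0,0,0],0]]'|head -3
python3 -c "
from h import *
print(pose()[2]['joint_positions'].round(2)); a=np.radians(-21.5)
go([.5828-.182*np.cos(a),-.280-.182*np.sin(a),.0589],158.5)"
```

```text
time: 25.93
eef_pos: [0.3689, 0.0687, 0.1832]
orientation: [-0.001, -0.01, 1.0, -0.0]
time: 26.6
eef_pos: [0.4309, -0.1535, 0.1819]
orientation: [-0.002, 0.145, 0.989, 0.0]
[ 0.97  0.02 -0.72  1.88  0.01  1.25  1.52]
pos [ 0.4309 -0.1535  0.1819] yaw 163.28 shift(cur) [-0.026 -1.558  3.076] shift(target axes) [-0.143 -1.551  3.076] turn [-0.002 -0.047  0.957]
```

```bash
python3 -m jog '[[[0,-0.5,0.2],[0,-0.04,0.5],0],[[0,-0.6,0.4],[0,0,0.46],0],[[-0.05,-0.44,0.5],[0,0,0],0],[[0,0,0.5],[0,0,0],0],[[0,0,0.5],[0,0,0],0],[[0,0,0.5],[0,0,0],0],[[0,0,0.3],[0,0,0],0],[[0,0,0],[0,0,0],0]]'|head -3
python3 -c "
from h import *
report(); a=np.radians(-21.5)
go([.5828-.182*np.cos(a),-.280-.182*np.sin(a),.0589],158.5)"
```

```text
time: 27.27
eef_pos: [0.4117, -0.2061, 0.0646]
orientation: [-0.002, 0.182, 0.983, 0.001]
scene bench [[0.5223, -0.4491], [0.4582, -0.4105], [0.5477, -0.2668], [0.6166, -0.2941]]
  stand [[-0.0433, 0.1256], [0.0308, 0.1289]]
side bench [[0.5478, -0.2667], [0.6169, -0.2934], [0.4582, -0.4108], [0.5224, -0.4476]]
  stand []
pos [ 0.4137 -0.207   0.0678] yaw 159.05 shift(cur) [-0.05  -0.148  0.221] shift(target axes) [-0.052 -0.148  0.222] turn [0.006 0.012 0.11 ]
```

```bash
python3 -m jog '[[[-0.05,-0.15,0.2],[0,0,0.11],0],[[0,0,0],[0,0,0],0],[[0,0,0],[0,0,0],0]]'|head -3
python3 -m jog '[[[-0.3,0,0],[0,0,0],0],[[-0.4,0,0],[0,0,0],0],[[-0.4,0,0],[0,0,0],0],[[-0.4,0,0],[0,0,0],0],[[-0.4,0,0],[0,0,0],0],[[-0.4,0,0],[0,0,0],0],[[-0.3,0,0],[0,0,0],0],[[-0.15,0,0],[0,0,0],0]]'
python3 -m jog '[[[0,0,0],[0,0,0],0],[[0,0,0],[0,0,0],0]]' | head -4
python3 -c "
from h import *
report(); a=np.radians(-21.5)
go([.5828-.072*np.cos(a),-.280-.072*np.sin(a),.0589],158.5)"
```

```text
time: 27.62
eef_pos: [0.414, -0.2147, 0.0609]
orientation: [0.002, 0.187, 0.982, -0.0]
time: 28.28
eef_pos: [0.5178, -0.2552, 0.0617]
orientation: [0.002, 0.187, 0.982, -0.0]
wrist_force: [-0.8, 0.2, -1.2]
opening: 0.0219
grasp_force: 109.1
time: 28.45
eef_pos: [0.5162, -0.2544, 0.0613]
orientation: [0.002, 0.187, 0.982, -0.0]
wrist_force: [0.5, 0.3, -1.0]
scene bench [[0.5223, -0.4491], [0.4595, -0.4098], [0.5477, -0.2668], [0.6166, -0.2941]]
  stand [[-0.0433, 0.1256], [0.0308, 0.1289]]
side bench [[0.5478, -0.2667], [0.6169, -0.2934], [0.4582, -0.4108], [0.5224, -0.4477]]
  stand []
pos [ 0.5157 -0.2545  0.0614] yaw 158.45 shift(cur) [0.007 0.021 0.062] shift(target axes) [0.006 0.021 0.062] turn [-0.005  0.039 -0.011]
```

```bash
python3 -m jog '[[[0,0,-0.1],[0,0,0],0],[[0,0,-0.2],[0,0,0],0],[[0,0,-0.3],[0,0,0],0],[[0.1,0,-0.5],[0,0,0],0],[[0.2,0.1,-0.6],[0,0,0],0],[[0.3,0.3,-0.6],[0,0,-0.2],0],[[0.3,0.5,-0.6],[0,0,-0.3],0],[[0.3,0.6,-0.4],[0,0,-0.4],0]]'
python3 -m jog '[[[0.2,0.6,0],[0,0,-0.5],0],[[0.2,0.6,0],[0,0,-0.5],0],[[0.2,0.6,0],[0,0,-0.5],0],[[0.2,0.6,0],[0,0,-0.5],0],[[0.1,0.6,0],[0,0,-0.5],0],[[0.1,0.6,0],[0,0,-0.5],0],[[0,0.6,0],[0,0,-0.5],0],[[0,0.6,0],[0,0,-0.5],0]]'
python3 -c "
from h import *
print(pose()[2]['joint_positions'].round(2))
p=W(-.082,0); go([*p,.15],200.3)"
```

```text
time: 29.22
eef_pos: [0.4917, -0.1815, 0.1963]
orientation: [0.003, 0.149, 0.989, -0.001]
wrist_force: [1.0, 1.2, -5.2]
opening: 0.0215
grasp_force: 108.7
time: 29.88
eef_pos: [0.4799, 0.0183, 0.1925]
orientation: [0.002, -0.028, 1.0, -0.001]
wrist_force: [0.2, -0.7, -5.7]
opening: 0.0218
grasp_force: 108.8
[ 0.73  0.09 -0.89  1.81  0.07  1.27  1.45]
pos [0.4799 0.0183 0.1925] yaw -176.79 shift(cur) [-0.319  5.514  1.055] shift(target axes) [-1.929  5.173  1.064] turn [-0.025  0.033 -3.419]
```

```bash
python3 -m jog '[[[0,0.6,0],[0,0.03,-0.5],0],[[0,0.6,0],[0,0,-0.5],0],[[-0.1,0.7,0],[0,0,-0.5],0],[[-0.2,0.7,0],[0,0,-0.5],0],[[-0.2,0.7,0],[0,0,-0.5],0],[[-0.2,0.7,0.2],[0,0,-0.5],0],[[-0.2,0.7,0.2],[0,0,-0.4],0],[[-0.1,0.4,0.2],[0,0,0],0]]'|head -3
python3 -m jog '[[[0,0.1,0.2],[0,0,0],0],[[0,0,0.1],[0,0,0],0],[[0,0,0],[0,0,0],0],[[0,0,0],[0,0,0],0]]'|head -3
python3 -c "
from h import *
print(pose()[2]['joint_positions'].round(2))
p=W(-.082,0); go([*p,.15],200.3)
e=pose()[0]; im,m=snap('p8','scene'); print([S(p) for p in oranges(im,m,e[2]-.0324) if p[1]>-.05])"
```

```text
time: 30.55
eef_pos: [0.4774, 0.2296, 0.1681]
orientation: [0.0, -0.177, 0.984, 0.0]
time: 30.88
eef_pos: [0.4777, 0.2274, 0.1563]
orientation: [0.0, -0.173, 0.985, -0.001]
[ 0.35  0.31 -1.03  1.74  0.28  1.25  1.17]
pos [0.4777 0.2274 0.1563] yaw -160.12 shift(cur) [-0.167  0.253  0.157] shift(target axes) [-0.169  0.251  0.158] turn [-0.028 -0.004 -0.084]
[array([-0.0543, -0.0079]), array([ 0.0201, -0.0072]), array([-0.0171,  0.125 ]), array([0.0538, 0.1282])]
```

```bash
python3 -m jog '[[[-0.15,0.2,0.1],[0,0,-0.08],0],[[0,0,0.3],[0,0,0],0],[[0,0,0.3],[0,0,0],0],[[0,0,0.2],[0,0,0],0],[[0,0,0.1],[0,0,0],0],[[0,0,0.1],[0,0,0],0],[[0,0,0.1],[0,0,0],0],[[0,0,0.07],[0,0,0],0]]'
python3 -m jog '[[[0,0,0],[0,0,0],0],[[0,0,0],[0,0,0],0],[[0,0,0],[0,0,0],0]]'
```

```text
time: 31.6
eef_pos: [0.4809, 0.2381, 0.1057]
orientation: [0.001, -0.177, 0.984, -0.001]
wrist_force: [-0.0, -0.1, -1.3]
opening: 0.0214
grasp_force: 109.0
time: 31.85
eef_pos: [0.4808, 0.2383, 0.1062]
orientation: [0.001, -0.177, 0.984, -0.001]
wrist_force: [0.0, 0.0, -1.7]
opening: 0.0213
grasp_force: 109.0
```

```bash
python3 -m jog '[[[0.2,0,0],[0,0,0],0],[[0.3,0,0],[0,0,0],0],[[0.4,0,0],[0,0,0],0],[[0.4,0,0],[0,0,0],0],[[0.4,0,0],[0,0,0],0],[[0.4,0,0],[0,0,0],0],[[0.4,0,0],[0,0,0],0],[[0.4,0,0],[0,0,0],0]]'
python3 -m jog '[[[0.3,0,0],[0,0,0],0],[[0,0,0],[0,0,0],0],[[0,0,-0.5],[0,0,0],0],[[0,0,-0.6],[0,0,0],0],[[0,0,-0.6],[0,0,0],0],[[0,0,-0.3],[0,0,0],0],[[0,0,0],[0,0,0],0]]'|head -3
python3 -c "
from h import *
report(); print(pose()[2]['joint_positions'].round(2)); a=np.radians(-29.7)
go([.4905-.182*np.cos(a),-.4293-.182*np.sin(a),.16],150.3)"
```

```text
time: 32.52
eef_pos: [0.3705, 0.1974, 0.1053]
orientation: [0.0, -0.177, 0.984, -0.001]
wrist_force: [-0.5, -0.8, -0.4]
opening: 0.0215
grasp_force: 109.1
time: 33.1
eef_pos: [0.3621, 0.1943, 0.188]
orientation: [0.003, -0.177, 0.984, -0.001]
scene bench [[0.5223, -0.4491], [0.4582, -0.4105]]
  stand [[-0.0736, -0.0015], [0.0009, -0.0001], [-0.0433, 0.1256], [0.0308, 0.1289]]
side bench [[0.4582, -0.4108], [0.5226, -0.4478]]
  stand []
[ 0.57 -0.17 -1.05  1.97 -0.15  1.26  1.5 ]
pos [0.3606 0.1936 0.1853] yaw -159.67 shift(cur) [  5.288 -12.241   0.661] shift(target axes) [ -5.987 -11.917   0.632] turn [-0.025  0.022 10.006]
```

```bash
python3 -m jog '[[[0,-0.5,0],[0,0,0.3],0],[[0,-0.8,0],[0,0,0.6],0],[[0,-0.8,0],[0,0,0.6],0],[[0,-0.8,0],[0,0,0.6],0],[[0,-0.8,0],[0,0,0.6],0],[[0,-0.8,0],[0,0,0.6],0],[[0,-0.8,0],[0,0,0.6],0],[[0,-0.8,0],[0,0,0.6],0]]'|head -3
python3 -m jog '[[[0,-0.8,0],[0,0,0.6],0],[[0,-0.8,0],[0,0,0.6],0],[[0,-0.8,0],[0,0,0.6],0],[[0,-0.8,0],[0,0,0.6],0],[[0,-0.8,0],[0,0,0.6],0],[[0.1,-0.8,0],[0,0,0.6],0],[[0.1,-0.5,0],[0,0,0.6],0],[[0,0,0],[0,0,0.6],0]]'|head -3
python3 -c "
from h import *
report(); print(pose()[2]['joint_positions'].round(2)); a=np.radians(-29.7)
go([.4905-.182*np.cos(a),-.4293-.182*np.sin(a),.0589],150.3)"
```

```text
time: 33.87
eef_pos: [0.4047, -0.0461, 0.1844]
orientation: [-0.001, 0.02, 1.0, -0.001]
time: 34.53
eef_pos: [0.3557, -0.2527, 0.1844]
orientation: [-0.001, 0.231, 0.973, -0.0]
scene bench [[0.5223, -0.4491], [0.4582, -0.4105]]
  stand [[-0.0736, -0.0015], [0.0008, -0.0], [-0.0433, 0.1256], [0.0308, 0.1289]]
side bench [[0.4582, -0.4108], [0.5222, -0.4477]]
  stand []
[ 1.03 -0.05 -0.5   1.93 -0.03  1.25  1.64]
pos [ 0.358  -0.2493  0.185 ] yaw 153.67 shift(cur) [-0.424 -2.295  3.153] shift(target axes) [-0.556 -2.268  3.152] turn [-0.006 -0.008  0.674]
```

```bash
python3 -m jog '[[[-0.1,-0.6,0],[0,0,0.3],0],[[-0.2,-0.8,0.2],[0,0,0.37],0],[[-0.2,-0.8,0.5],[0,0,0],0],[[0,0,0.5],[0,0,0],0],[[0,0,0.5],[0,0,0],0],[[0,0,0.5],[0,0,0],0],[[0,0,0.5],[0,0,0],0],[[0,0,0.2],[0,0,0],0]]'|head -3
python3 -m jog '[[[0,0,0],[0,0,0],0],[[0,0,0],[0,0,0],0]]'|head -3
python3 -c "
from h import *
a=np.radians(-29.7)
go([.4905-.182*np.cos(a),-.4293-.182*np.sin(a),.0589],150.3)"
```

```text
time: 35.3
eef_pos: [0.3348, -0.3345, 0.0675]
orientation: [-0.001, 0.253, 0.967, 0.001]
time: 35.47
eef_pos: [0.3359, -0.3362, 0.0707]
orientation: [0.001, 0.254, 0.967, -0.0]
pos [ 0.3359 -0.3362  0.0707] yaw 150.6 shift(cur) [ 0.039 -0.106  0.294] shift(target axes) [ 0.038 -0.106  0.294] turn [-0.007  0.014  0.06 ]
```

```bash
python3 -m jog '[[[0,-0.1,0.29],[0,0,0.06],0],[[0,0,0],[0,0,0],0],[[0,0,0],[0,0,0],0]]'|head -3
python3 -m jog '[[[-0.3,0,0],[0,0,0],0],[[-0.4,0,0],[0,0,0],0],[[-0.4,0,0],[0,0,0],0],[[-0.4,0,0],[0,0,0],0],[[-0.4,0,0],[0,0,0],0],[[-0.4,0,0],[0,0,0],0],[[-0.3,0,0],[0,0,0],0],[[-0.1,0,0],[0,0,0],0]]'
python3 -m jog '[[[0,0,0],[0,0,0],0],[[0,0,0],[0,0,0],0]]' | head -4
python3 -c "
from h import *
report(); a=np.radians(-29.7)
go([.4905-.072*np.cos(a),-.4293-.072*np.sin(a),.0589],150.3)"
```

```text
time: 35.72
eef_pos: [0.3332, -0.3404, 0.0588]
orientation: [0.001, 0.257, 0.966, -0.001]
time: 36.38
eef_pos: [0.4288, -0.3946, 0.0595]
orientation: [0.001, 0.257, 0.966, -0.001]
wrist_force: [-0.3, 1.0, -1.1]
opening: 0.0213
grasp_force: 109.2
time: 36.55
eef_pos: [0.4267, -0.3937, 0.0591]
orientation: [0.0, 0.257, 0.966, -0.001]
wrist_force: [-0.7, 0.5, -2.1]
scene bench [[0.5223, -0.4491], [0.4578, -0.4107]]
  stand [[-0.0736, -0.0015], [0.0009, -0.0001], [-0.0433, 0.1256], [0.0308, 0.1289]]
side bench [[0.4582, -0.4108], [0.5224, -0.4476]]
  stand []
pos [ 0.4264 -0.3937  0.0592] yaw 150.18 shift(cur) [-0.033  0.02   0.007] shift(target axes) [-0.033  0.02   0.007] turn [-0.015  0.014 -0.023]
```

```bash
python3 -m jog '[[[0,0,-0.1],[0,0,0],0],[[0,0,-0.2],[0,0,0],0],[[0,0,-0.3],[0,0,0],0],[[0.1,0,-0.5],[0,0,0],0],[[0.2,0.1,-0.6],[0,0,0],0],[[0.3,0.3,-0.6],[0,0,-0.2],0],[[0.3,0.5,-0.6],[0,0,-0.4],0],[[0.3,0.6,-0.4],[0,0,-0.6],0]]'
python3 -m jog '[[[0.1,0.6,0],[0,0,-0.6],0],[[0.1,0.6,0],[0,0,-0.6],0],[[0.1,0.6,0],[0,0,-0.6],0],[[0,0.6,0],[0,0,-0.6],0],[[0,0.6,0],[0,0,-0.6],0],[[0,0.6,0],[0,0,-0.6],0],[[0,0.6,0],[0,0,-0.6],0],[[0,0.6,0],[0,0,-0.6],0]]'
python3 -c "
from h import *
print(pose()[2]['joint_positions'].round(2))
p=W(-.082,-.125); go([*p,.19],200.3)"
```

```text
time: 37.32
eef_pos: [0.4131, -0.3181, 0.1941]
orientation: [0.002, 0.207, 0.978, -0.002]
wrist_force: [0.9, -0.5, -5.3]
opening: 0.0214
grasp_force: 108.9
time: 37.98
eef_pos: [0.4462, -0.1254, 0.1903]
orientation: [0.0, -0.005, 1.0, -0.001]
wrist_force: [0.4, -0.2, -3.2]
opening: 0.0216
grasp_force: 109.0
[ 0.84  0.02 -0.66  1.86  0.01  1.26  1.75]
pos [ 0.4462 -0.1254  0.1903] yaw -179.48 shift(cur) [-1.999e+00  6.168e+00  1.000e-03] shift(target axes) [-3.968  5.127  0.008] turn [-1.500e-02  3.000e-03 -3.957e+00]
```

```bash
python3 -m jog '[[[0,0.6,0],[0,0,-0.5],0],[[0,0.7,0],[0,0,-0.5],0],[[0,0.7,0],[0,0,-0.5],0],[[0,0.7,0],[0,0,-0.5],0],[[-0.2,0.7,0],[0,0,-0.5],0],[[-0.4,0.6,0],[0,0,-0.5],0],[[-0.5,0.6,0],[0,0,-0.5],0],[[-0.6,0.5,0],[0,0,-0.46],0]]'|head -3
python3 -m jog '[[[-0.6,0.3,0.1],[0,0,0],0],[[-0.4,0.1,0.2],[0,0,0],0],[[-0.2,0,0.2],[0,0,0],0],[[-0.1,0,0.2],[0,0,0],0],[[0,0,0.1],[0,0,0],0],[[0,0,0],[0,0,0],0],[[0,0,0],[0,0,0],0]]'|head -3
python3 -c "
from h import *
print(pose()[2]['joint_positions'].round(2))
p=W(-.082,-.125); go([*p,.15],200.3)
e=pose()[0]; im,m=snap('p9','scene'); print([S(p) for p in oranges(im,m,e[2]-.0324) if p[1]>-.05])"
```

```text
time: 38.65
eef_pos: [0.4808, 0.093, 0.1907]
orientation: [0.001, -0.176, 0.984, -0.002]
time: 39.23
eef_pos: [0.5242, 0.1227, 0.1583]
orientation: [0.0, -0.174, 0.985, -0.001]
[ 0.46  0.29 -0.9   1.72  0.24  1.25  1.42]
pos [0.5242 0.1227 0.1583] yaw -160.01 shift(cur) [ 0.013 -0.015  0.208] shift(target axes) [ 0.013 -0.015  0.208] turn [-0.026 -0.004 -0.062]
[array([-0.0461, -0.1229]), array([ 0.0281, -0.1227]), array([-0.0451,  0.0037]), array([0.0263, 0.005 ]), array([-0.0158,  0.125 ]), array([0.0548, 0.1282])]
```

```bash
python3 -m jog '[[[0,0,0.2],[0,0,-0.06],0],[[0,0,0.3],[0,0,0],0],[[0,0,0.3],[0,0,0],0],[[0,0,0.2],[0,0,0],0],[[0,0,0.1],[0,0,0],0],[[0,0,0.1],[0,0,0],0],[[0,0,0.1],[0,0,0],0],[[0,0,0.07],[0,0,0],0]]'|head -4
python3 -m jog '[[[0,0,0],[0,0,0],0],[[0,0,0],[0,0,0],0],[[0,0,0],[0,0,0],0]]'|head -4
python3 -m jog '[[[0.1,0,0],[0,0,0],0],[[0.2,0,0],[0,0,0],0],[[0.2,0,0],[0,0,0],0],[[0.2,0,0],[0,0,0],0],[[0.2,0,0],[0,0,0],0],[[0,0,0],[0,0,0],0]]'|head -4
python3 -c "
from h import *
report();e,R,s=pose(); print(e,R.round(3).tolist())"
```

```text
time: 39.95
eef_pos: [0.5254, 0.1232, 0.1036]
orientation: [0.001, -0.176, 0.984, -0.001]
wrist_force: [1.1, -0.3, -2.0]
time: 40.2
eef_pos: [0.5252, 0.1231, 0.1039]
orientation: [0.001, -0.176, 0.984, -0.001]
wrist_force: [0.2, 0.1, -1.6]
time: 40.7
eef_pos: [0.4896, 0.1096, 0.1034]
orientation: [-0.0, -0.176, 0.984, -0.002]
wrist_force: [0.4, 0.1, -1.6]
scene bench []
  stand [[-0.0463, -0.1226], [-0.0736, -0.0015], [0.0281, -0.122], [0.0009, -0.0001], [-0.0433, 0.1256], [0.0308, 0.1289]]
side bench []
  stand []
[0.49108851 0.10999436 0.10371745] [[-0.938, -0.346, 0.002], [-0.346, 0.938, -0.002], [-0.001, -0.003, -1.0]]
```

Module 3 is placed at (-9,-122). Module 2 was dragged to x = -36 as I withdrew, leaving it only 6 mm from the front edge, so I'll re-lift it and set it further back.

```bash
python3 -m jog '[[[0.3,0,0],[0,0,0],0],[[0.4,0,0],[0,0,0],0],[[0.4,0,0],[0,0,0],0],[[0.4,0,0],[0,0,0],0],[[0.4,0,0],[0,0,0],0],[[0.3,0,0],[0,0,0],0],[[0,0,-0.3],[0,0,0],0],[[0,0,-0.3],[0,0,0],0]]'|head -4
python3 -m jog '[[[0,0.4,0],[0,0,0],0],[[0,0.6,0],[0,0,0],0],[[0,0.6,0],[0,0,0],0],[[0,0.6,0],[0,0,0],0],[[0,0.6,0],[0,0,0],0],[[0,0.3,0],[0,0,0],0],[[0,0,0],[0,0,0],0],[[0,0,0],[0,0,0],0]]'|head -4
python3 -c "
from h import *
report(); p=W(-.206,-.001); go([*p,.1045],201)"
```

```text
time: 41.47
eef_pos: [0.4079, 0.0797, 0.1276]
orientation: [-0.0, -0.176, 0.984, -0.001]
wrist_force: [0.5, -0.8, -1.6]
time: 42.13
eef_pos: [0.3656, 0.1968, 0.1274]
orientation: [0.0, -0.177, 0.984, -0.001]
wrist_force: [-0.6, -0.8, -2.1]
scene bench []
  stand [[-0.0468, -0.1227], [-0.0738, -0.0014], [0.0283, -0.1218], [0.0009, -0.0001], [-0.0433, 0.1256], [0.0308, 0.1289]]
side bench []
  stand []
pos [0.366  0.1956 0.1272] yaw -159.75 shift(cur) [0.036 0.003 0.568] shift(target axes) [0.035 0.003 0.568] turn [-0.023  0.003 -0.15 ]
```

```bash
python3 -m jog '[[[0,0,0.3],[0,0,-0.1],0],[[0,0,0.28],[0,0,0],0],[[0,0,0],[0,0,0],0],[[0,0,0],[0,0,0],0]]'|head -4
python3 -m jog '[[[-0.2,0,0],[0,0,0],0],[[-0.3,0,0],[0,0,0],0],[[-0.4,0,0],[0,0,0],0],[[-0.4,0,0],[0,0,0],0],[[-0.4,0,0],[0,0,0],0],[[-0.4,0,0],[0,0,0],0],[[-0.3,0,0],[0,0,0],0],[[0,0,0],[0,0,0],0]]'|head -4
python3 -m jog '[[[0,0,-0.1],[0,0,0],0],[[0,0,-0.1],[0,0,0],0],[[0,0,-0.1],[0,0,0],0],[[0,0,-0.2],[0,0,0],0],[[0,0,-0.2],[0,0,0],0],[[0,0,0],[0,0,0],0],[[0,0,0],[0,0,0],0]]'|head -4
python3 -c "
from h import *
p=W(-.082,-.001); go([*p,.1035],200.3)
e=pose()[0]; im,m=snap('p10','scene'); print([S(p) for p in oranges(im,m,e[2]-.0324) if p[1]>-.05])"
```

```text
time: 42.57
eef_pos: [0.3654, 0.1956, 0.1038]
orientation: [-0.0, -0.18, 0.984, -0.001]
wrist_force: [-0.1, 0.4, -1.1]
time: 43.23
eef_pos: [0.4575, 0.2305, 0.1046]
orientation: [0.001, -0.18, 0.984, -0.0]
wrist_force: [-0.0, 0.1, -1.3]
time: 43.82
eef_pos: [0.4556, 0.2303, 0.1327]
orientation: [0.001, -0.18, 0.984, -0.001]
wrist_force: [0.5, -0.2, -4.3]
pos [0.4556 0.2303 0.1327] yaw -159.23 shift(cur) [-0.661 -0.037  0.731] shift(target axes) [-0.663 -0.033  0.73 ] turn [-0.028  0.017  0.095]
[array([-0.0337, -0.1177]), array([-0.0722, -0.0016]), array([ 0.0396, -0.117 ]), array([ 0.0021, -0.0004]), array([-0.0303,  0.1253]), array([0.0422, 0.1286])]
```

```bash
python3 -m jog '[[[-0.2,0,0],[0,0,0],0],[[-0.3,0,0],[0,0,0],0],[[-0.15,0,0],[0,0,0],0],[[0,0,0.2],[0,0,0.06],0],[[0,0,0.2],[0,0,0],0],[[0,0,0.1],[0,0,0],0],[[0,0,0.1],[0,0,0],0],[[0,0,0.1],[0,0,0],0]]'|head -4
python3 -m jog '[[[0,0,0.05],[0,0,0],0],[[0,0,0],[0,0,0],0],[[0,0,0],[0,0,0],0],[[0.1,0,0],[0,0,0],0],[[0.2,0,0],[0,0,0],0],[[0.2,0,0],[0,0,0],0],[[0.2,0,0],[0,0,0],0],[[0.2,0,0],[0,0,0],0]]'|head -4
python3 -c "
from h import *
report(); go([.4,.2,.1],200.3)"
```

```text
time: 44.53
eef_pos: [0.4795, 0.2397, 0.1038]
orientation: [0.001, -0.178, 0.984, -0.001]
wrist_force: [0.1, -0.1, -1.1]
time: 45.2
eef_pos: [0.4449, 0.2266, 0.102]
orientation: [0.0, -0.178, 0.984, -0.001]
wrist_force: [0.7, -0.7, -2.1]
scene bench []
  stand [[-0.0468, -0.1227], [0.0281, -0.122], [-0.0485, -0.0011], [0.0259, 0.0], [-0.0434, 0.1258], [0.0308, 0.1289]]
side bench []
  stand []
pos [0.4447 0.2263 0.1021] yaw -159.49 shift(cur) [ 1.277 -0.224  0.052] shift(target axes) [ 1.277 -0.229  0.052] turn [-0.038  0.     0.042]
```

```bash
python3 -m jog '[[[0.3,0,0],[0,0,0],0],[[0.4,0,0],[0,0,0],0],[[0.4,0,0],[0,0,0],0],[[0.4,0,0],[0,0,0],0],[[0.4,0,0],[0,0,0],0],[[0.3,0,0],[0,0,0],0],[[0,0,-0.4],[0,0,0],0],[[0,0,-0.6],[0,0,0],0]]'|head -4
python3 -m jog '[[[0,-0.3,-0.5],[0,0,0.5],0],[[0,-0.6,0],[0,0,1],0],[[0,-0.6,0],[0,0,1],0],[[0,-0.6,0],[0,0,1],0],[[0,-0.6,0],[0,0,1],0],[[0,-0.6,0],[0,0,1],0],[[-0.2,-0.6,0],[0,0,1],0],[[-0.4,-0.5,0],[0,0,1],0]]'|head -3
python3 -m jog '[[[0,0,0],[0,0,1],0],[[0,0,0],[0,0,1],0],[[0,0,0],[0,0,1],0],[[0,0,0],[0,0,1],0],[[0,0,0],[0,0,1],0],[[0,0,0],[0,0,1],0],[[0,0,0],[0,0,1],0],[[0,0,0],[0,0,1],0]]'|head -3
python3 -m jog '[[[0,0,0],[0,0,1],0],[[0,0,0],[0,0,1],0],[[0,0,0],[0,0,1],0],[[0,0,0],[0,0,1],0],[[0,0,0],[0,0,1],0],[[0,0,0],[0,0,1],0],[[0,0,0],[0,0,1],0],[[0,0,0],[0,0,0],0]]'|head -3
python3 -c "
from h import *
report(); go([.4464,-.01,.0554],79.95); print(pose()[2]['joint_positions'].round(2))"
```

```text
time: 45.97
eef_pos: [0.3618, 0.1952, 0.1411]
orientation: [-0.001, -0.178, 0.984, -0.002]
wrist_force: [0.7, -1.3, -1.2]
time: 46.63
eef_pos: [0.4001, 0.0179, 0.1625]
orientation: [0.001, 0.15, 0.989, -0.002]
time: 47.3
eef_pos: [0.4008, 0.0194, 0.1625]
orientation: [0.001, 0.479, 0.878, -0.001]
time: 47.97
eef_pos: [0.4008, 0.0194, 0.1624]
orientation: [0.001, 0.721, 0.693, -0.0]
scene bench []
  stand [[-0.0467, -0.1225], [0.0281, -0.122], [-0.0488, -0.0013], [0.0259, 0.0], [-0.0433, 0.1256], [0.0308, 0.1289]]
side bench []
  stand []
pos [0.4008 0.0193 0.1624] yaw 88.16 shift(cur) [-0.691  1.16   2.679] shift(target axes) [-0.523  1.251  2.676] turn [0.017 0.023 1.643]
[ 0.98 -0.16 -1.03  2.02 -0.15  1.21 -0.02]
```

```bash
python3 -m jog '[[[-0.2,0.5,0],[0,0,0.8],0],[[-0.2,0.5,0],[0,0,0.8],0],[[-0.15,0.22,0.3],[0,0,0.04],0],[[0,0,0.5],[0,0,0],0],[[0,0,0.5],[0,0,0],0],[[0,0,0.4],[0,0,0],0],[[0,0,0],[0,0,0],0],[[0,0,0],[0,0,0],0]]'|head -4
python3 -c "
from h import *
go([.4464,-.01,.0554],79.95)"
```

```text
time: 48.73
eef_pos: [0.4467, -0.0065, 0.0943]
orientation: [0.0, 0.766, 0.642, -0.0]
wrist_force: [0.3, 1.0, -1.5]
pos [ 0.4467 -0.0065  0.0943] yaw 79.94 shift(cur) [-0.086  0.007  0.971] shift(target axes) [-0.087  0.007  0.971] turn [-0.004  0.008 -0.002]
```

```bash
python3 -m jog '[[[-0.08,0,0.2],[0,0,0],0],[[0,0,0.3],[0,0,0],0],[[0,0,0.2],[0,0,0],0],[[0,0,0.1],[0,0,0],0],[[0,0,0.1],[0,0,0],0],[[0,0,0.05],[0,0,0],0],[[0,0,0],[0,0,0],0]]'|head -4
python3 -c "
from h import *
go([.4464,-.01,.0554],79.95)"
```

```text
time: 49.32
eef_pos: [0.4466, -0.0101, 0.0564]
orientation: [0.001, 0.767, 0.642, -0.0]
wrist_force: [0.3, -0.2, -1.3]
pos [ 0.4466 -0.0101  0.0564] yaw 79.81 shift(cur) [ 0.    -0.005  0.024] shift(target axes) [ 0.    -0.005  0.024] turn [ 0.013  0.017 -0.027]
```

```bash
python3 -m jog '[[[0,0,0.025],[0,0,0],0],[[0,0,0],[0,0,0],0],[[0,0,0.015],[0,0,0],0],[[0,0,0],[0,0,0],0]]'|head -4
python3 -m jog '[[[0,0,0],[0,0,0],0.4],[[0,0,0],[0,0,0],0.6],[[0,0,0],[0,0,0],1],[[0,0,0],[0,0,0],1],[[0,0,0],[0,0,0],1],[[0,0,0],[0,0,0],1]]' | tail -2
python3 -m jog '[[[0,0,-0.5],[0,0,0],1],[[0,0,-0.8],[0,0,0],1],[[0,0,-0.8],[0,0,0],1],[[0,0,-0.8],[0,0,0],1],[[0,0,-0.8],[0,0,0],1],[[0,0,-0.5],[0,0,0],1],[[0,0,0],[0,0,0],1],[[0,0,0],[0,0,0],1]]'|head -3
python3 - <<'E'
from h import *
im,m=snap('w9'); report()
hsv=cv2.cvtColor(im,cv2.COLOR_BGR2HSV)
k=cv2.inRange(hsv,(5,150,215),(18,255,255)); nn,l,st,cc=cv2.connectedComponentsWithStats(k)
i=1+np.argmax(st[1:,4]); cn=cv2.findContours((l==i).astype('uint8'),0,2)[0][0]; r=cv2.minAreaRect(cn)
print([ray(m,p,.098).round(4).tolist() for p in cv2.boxPoints(r)], ray(m,r[0],.098))
g=spotter.search_frame('start_top','wrist')[:1]+spotter.search_frame('start_top','scene')[:1]; print(g)
go([.4347,.1318,.06],80)
E
```

```text
time: 49.65
eef_pos: [0.4471, -0.0102, 0.0554]
orientation: [0.001, 0.767, 0.641, -0.0]
wrist_force: [-1.2, -0.8, 4.8]
opening: 0.0856
grasp_force: 0.0
time: 50.82
eef_pos: [0.447, -0.01, 0.2235]
orientation: [0.002, 0.767, 0.641, 0.0]
scene bench []
  stand [[-0.0467, -0.1225], [0.0283, -0.1218], [-0.0488, -0.0015], [0.0259, 0.0], [-0.0433, 0.1256], [0.0308, 0.1289]]
side bench []
  stand []
[[0.4328, -0.0263, 0.098], [0.4413, 0.0113, 0.098], [0.462, 0.0068, 0.098], [0.4543, -0.031, 0.098]] [ 0.44766367 -0.00941356  0.098     ]
[{'location': [0.4369, 0.1301, 0.0213], 'score': 0.85}, {'location': [0.4407, 0.1326, 0.0175], 'score': 0.44}]
pos [ 0.4459 -0.0097  0.2219] yaw 79.82 shift(cur) [ 3.436 -0.898  4.044] shift(target axes) [ 3.434 -0.889  4.047] turn [-0.006  0.011 -0.037]
```

View pics/w9.png

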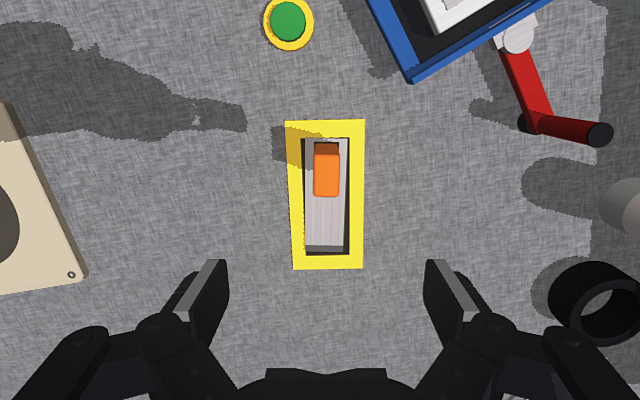

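The lifter is back where it lay on its rest, with the handle at (327,170). The leg is still out, with its post at (600,134), and the button is at (288,20). Next I'll shut the fingers and press.

```bash
python3 -m jog '[[[0.4,-0.1,0],[0,0,0],0],[[0.6,-0.2,0],[0,0,0],0],[[0.6,-0.2,0],[0,0,0],0],[[0.6,-0.2,0],[0,0,0],0],[[0.6,-0.1,0],[0,0,0],0],[[0.5,-0.1,0.5],[0,0,0],0],[[0.13,0,0.8],[0,0,0],0],[[0,0,0.8],[0,0,0],0]]'|head -3
python3 -m jog '[[[0,0,0.8],[0,0,0],0],[[0,0,0.6],[0,0,0],0],[[0,0,0.2],[0,0,0],0],[[0,0,0],[0,0,0],0],[[0,0,0],[0,0,0],0]]'
python3 -c "
from h import *
go([.4352,.1316,.014],80)"
```

```text
time: 51.73
eef_pos: [0.4357, 0.1336, 0.1378]
orientation: [0.001, 0.766, 0.642, 0.001]
time: 52.15
eef_pos: [0.4356, 0.1319, 0.0753]
orientation: [0.001, 0.767, 0.642, 0.0]
wrist_force: [0.4, -0.5, 1.2]
opening: 0.0003
grasp_force: 0.0
pos [0.4356 0.1319 0.0753] yaw 79.84 shift(cur) [-0.008 -0.009  1.532] shift(target axes) [-0.009 -0.008  1.532] turn [ 0.01   0.008 -0.033]
```

```bash
python3 -m jog '[[[0,0,0.4],[0,0,0],0],[[0,0,0.4],[0,0,0],0],[[0,0,0.3],[0,0,0],0],[[0,0,0.1],[0,0,0],0],[[0,0,0.1],[0,0,0],0],[[0,0,0],[0,0,0],0],[[0,0,0],[0,0,0],0]]'|head -4
python3 -m jog '[[[0,0,0.1],[0,0,0],0],[[0,0,0],[0,0,0],0],[[0,0,0],[0,0,0],0]]'|head -4
python3 -m jog '[[[0,0,0.06],[0,0,0],0],[[0,0,0.04],[0,0,0],0],[[0,0,0],[0,0,0],0],[[0,0,0],[0,0,0],0]]'|head -4
```

```text
time: 52.73
eef_pos: [0.4362, 0.1313, 0.0236]
orientation: [0.001, 0.767, 0.641, 0.0]
wrist_force: [0.8, -0.6, -0.3]
time: 52.98
eef_pos: [0.4355, 0.1312, 0.0187]
orientation: [0.001, 0.767, 0.641, -0.0]
wrist_force: [-0.6, 0.3, 0.4]
time: 53.32
eef_pos: [0.4354, 0.1313, 0.0145]
orientation: [0.001, 0.767, 0.641, -0.0]
wrist_force: [-0.0, 0.1, -0.2]
```

```bash
python3 -m jog '[[[0,0,0.05],[0,0,0],0],[[0,0,0],[0,0,0],0],[[0,0,0],[0,0,0],0]]'|head -4
python3 -m jog '[[[0,0,0.05],[0,0,0],0],[[0,0,0],[0,0,0],0],[[0,0,0],[0,0,0],0]]'|head -4
python3 - <<'E'
from h import *
im,m=snap('w10'); s,ms=snap('d10','side'); 
cv2.imwrite('pics/c5.png',np.hstack([im[150:400,160:500],cv2.resize(s[150:250,220:356],(340,250))]))
E
```

```text
time: 53.57
eef_pos: [0.4354, 0.1313, 0.0125]
orientation: [0.001, 0.767, 0.641, -0.0]
wrist_force: [0.3, 0.4, 0.3]
time: 53.82
eef_pos: [0.4354, 0.1312, 0.0105]
orientation: [0.001, 0.767, 0.641, -0.0]
wrist_force: [-0.3, 0.1, 0.2]
```

View pics/c5.png

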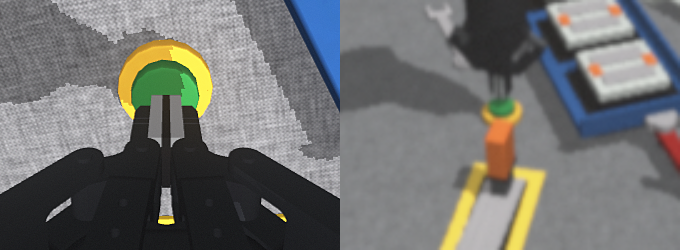

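```bash
python3 -c "
from h import *
im,m=load('w10'); e,R,s=pose(); print(proj(m,[e,e+[0,0,.02],[.4352,.1316,.022]]), s['joint_torque'].round(2), s['opening'])"
python3 -m jog '[[[0,0,0.05],[0,0,0],0],[[0,0,0],[0,0,0],0],[[0,0,0],[0,0,0],0]]'|head -4
python3 -m jog '[[[0,0,0.05],[0,0,0],0],[[0,0,0],[0,0,0],0],[[0,0,0],[0,0,0],0]]'|head -4
```

```text
[[326.55140933 237.56881645]
 [326.65584976 255.42070697]
 [325.92635159 246.79523685]] [-1.000e-02 -3.703e+01 -1.216e+01 -2.945e+01  3.000e-02  0.000e+00
 -0.000e+00] 5.719357546731196e-05
time: 54.17
eef_pos: [0.4354, 0.1312, 0.0085]
orientation: [0.001, 0.767, 0.641, -0.0]
wrist_force: [-0.3, -0.2, 0.5]
time: 54.42
eef_pos: [0.4354, 0.1312, 0.0064]
orientation: [0.001, 0.767, 0.641, -0.0]
wrist_force: [-0.6, -0.3, -0.5]
```

```bash
for i in 1; do python3 -m jog '[[[0,0,0.05],[0,0,0],0],[[0,0,0],[0,0,0],0],[[0,0,0],[0,0,0],0]]'|sed -n 2,4p; done
python3 -m jog '[[[0,0,0.05],[0,0,0],0],[[0,0,0],[0,0,0],0],[[0,0,0],[0,0,0],0]]'|sed -n 2,4p
python3 - <<'E'
from h import *
im,m=snap('w11'); a,_=load('w10')
hsv=cv2.cvtColor(im,cv2.COLOR_BGR2HSV); k=cv2.inRange(hsv,(50,120,40),(75,255,255)); ys,xs=np.where(k>0); print('green now',xs.min(),xs.max(),ys.min(),ys.max(),len(xs))
for z in (.022,.016): 
    t=np.linspace(0,6.28,60); p=proj(m,np.c_[.4352+.018*np.cos(t),.1316+.018*np.sin(t),0*t+z]); print(z,p.min(0),p.max(0))
y=cv2.inRange(hsv,(22,120,80),(33,255,255)); ys,xs=np.where(y>0); s=ys<300; print('yellow',xs[s].min(),xs[s].max(),ys[s].min())
e=pose()[0]; print(e,proj(m,e))
E
```

```text
eef_pos: [0.4354, 0.1312, 0.0045]
orientation: [0.001, 0.767, 0.641, -0.0]
wrist_force: [0.2, 0.3, -0.9]
eef_pos: [0.4354, 0.1312, 0.0025]
orientation: [0.001, 0.767, 0.641, -0.0]
wrist_force: [-0.9, 0.4, -0.1]
green now 290 360 216 265 1983
0.022 [289.17974102 220.30591586] [362.6937825  286.05967172]
0.016 [290.38427219 215.55592106] [361.46611596 279.50811057]
yellow 278 374 201
[0.43547403 0.13122196 0.0025345 ] [[326.51433365 237.58822064]]
```

```bash
python3 - <<'E'
from h import *
for n in ['w3','w5','w9','w10','w11']:
    im,m=load(n); hsv=cv2.cvtColor(im,cv2.COLOR_BGR2HSV); k=cv2.inRange(hsv,(50,100,40),(75,255,255)); nn,l,st,c=cv2.connectedComponentsWithStats(k)
    i=1+np.argmax(st[1:,4]); t=np.linspace(0,6.28,90)
    print(n,'obs x',st[i][0],st[i][0]+st[i][2]-1,'ytop',st[i][1],'ybot',st[i][1]+st[i][3]-1,[ (z,proj(m,np.c_[.4352+.018*np.cos(t),.1316+.018*np.sin(t),0*t+z]).min(0).round(1).tolist(),proj(m,np.c_[.4352+.018*np.cos(t),.1316+.018*np.sin(t),0*t+z]).max(0).round(1).tolist()) for z in (.022,.016)])
    if n in('w10','w11'):
        g=cv2.cvtColor(im,cv2.COLOR_BGR2GRAY); print(g[225:275:2,318].tolist(),g[225:275:2,336].tolist())
E
```

```text
w3 obs x 301 320 ytop 157 ybot 176 [(0.022, [300.2, 156.6], [321.3, 177.2]), (0.016, [300.4, 155.9], [321.3, 176.3])]Traceback (most recent call last):
  File "<stdin>", line 4, in <module>
    return _wrapfunc(a, 'argmax', axis=axis, out=out, **kwds)
    return bound(*args, **kwds)
ValueError: attempt to get argmax of an empty sequence
```

```bash
python3 - <<'E'
from h import *
for n in ['w2','w9','w10','w11']:
    im,m=load(n); hsv=cv2.cvtColor(im,cv2.COLOR_BGR2HSV); k=cv2.inRange(hsv,(50,100,40),(75,255,255)); nn,l,st,c=cv2.connectedComponentsWithStats(k)
    i=1+np.argmax(st[1:,4]); t=np.linspace(0,6.28,90); C=np.c_[.4352+.018*np.cos(t),.1316+.018*np.sin(t),0*t]
    print(n,'obs x',st[i][0],st[i][0]+st[i][2]-1,'ytop',st[i][1],'ybot',st[i][1]+st[i][3]-1,[(z,proj(m,C+[0,0,z]).min(0).round(1).tolist(),proj(m,C+[0,0,z]).max(0).round(1).tolist()) for z in (.022,.016)])
    if n in('w10','w11'):
        g=cv2.cvtColor(im,cv2.COLOR_BGR2GRAY); print(g[225:275:3,318].tolist(),g[225:275:3,336].tolist())
E
python3 -m jog '[[[0,0,0.05],[0,0,0],0],[[0,0,0],[0,0,0],0],[[0,0,0],[0,0,0],0]]'|sed -n 2,4p
python3 -m jog '[[[0,0,0.05],[0,0,0],0],[[0,0,0],[0,0,0],0],[[0,0,0],[0,0,0],0]]'|sed -n 2,4p
```

```text
w2 obs x 288 309 ytop 50 ybot 73 [(0.022, [287.3, 48.8], [310.6, 73.7]), (0.016, [287.7, 49.1], [310.7, 73.8])]
w9 obs x 270 305 ytop 2 ybot 40 [(0.022, [269.6, -0.6], [306.4, 40.3]), (0.016, [270.6, 0.8], [306.8, 40.9])]
w10 obs x 292 358 ytop 210 ybot 259 [(0.022, [290.8, 214.1], [361.1, 277.5]), (0.016, [291.9, 209.7], [360.0, 271.4])]
[102, 103, 102, 101, 102, 102, 102, 132, 125, 128, 126, 127, 128, 125, 124, 124, 125] [105, 105, 104, 105, 106, 101, 100, 132, 127, 127, 127, 126, 126, 126, 127, 125, 125]
w11 obs x 290 360 ytop 216 ybot 265 [(0.022, [289.2, 220.3], [362.7, 286.1]), (0.016, [290.4, 215.6], [361.5, 279.5])]
[114, 104, 103, 100, 100, 100, 100, 130, 127, 127, 125, 123, 126, 126, 124, 127, 124] [99, 107, 103, 104, 103, 101, 102, 130, 128, 125, 127, 128, 127, 126, 126, 126, 126]
eef_pos: [0.4354, 0.1312, 0.0005]
orientation: [0.001, 0.767, 0.641, -0.0]
wrist_force: [-0.2, -0.5, -0.3]
eef_pos: [0.4354, 0.1312, -0.0015]
orientation: [0.001, 0.767, 0.641, -0.0]
wrist_force: [-0.2, 0.3, -0.5]
```

```bash
python3 -m jog '[[[0,0,0.05],[0,0,0],0],[[0,0,0],[0,0,0],0],[[0,0,0],[0,0,0],0]]'|sed -n 2,4p
python3 -m jog '[[[0,0,0.05],[0,0,0],0],[[0,0,0],[0,0,0],0],[[0,0,0],[0,0,0],0]]'|sed -n 2,4p
python3 -m jog '[[[0,0,0.05],[0,0,0],0],[[0,0,0],[0,0,0],0],[[0,0,0],[0,0,0],0]]'|sed -n 2,4p
python3 -m jog '[[[0,0,0.05],[0,0,0],0],[[0,0,0],[0,0,0],0],[[0,0,0],[0,0,0],0]]'|sed -n 2,4p
python3 -c "
from h import *
snap('w12')"
```

```text
eef_pos: [0.4356, 0.1312, -0.0034]
orientation: [0.001, 0.767, 0.641, -0.0]
wrist_force: [0.1, -0.3, 1.6]
eef_pos: [0.4357, 0.1313, -0.0054]
orientation: [0.001, 0.767, 0.641, -0.0]
wrist_force: [-0.2, -0.2, 2.0]
eef_pos: [0.4357, 0.1313, -0.0074]
orientation: [0.001, 0.767, 0.641, -0.0]
wrist_force: [1.7, 0.5, 3.2]
eef_pos: [0.4357, 0.1313, -0.0091]
orientation: [0.001, 0.767, 0.641, -0.0]
wrist_force: [-0.5, -1.7, 11.3]
```

```bash
python3 - <<'E'
from h import *
im,m=load('w12'); e,R,s=pose(); print(e,proj(m,e))
for x in (0,.011):
  for b in (0,.01,.02,.03,.04): print(x,b,proj(m,e+R@[x,0,-b]).round(1))
hsv=cv2.cvtColor(im,cv2.COLOR_BGR2HSV); k=cv2.inRange(hsv,(50,100,40),(75,255,255)); ys,xs=np.where(k>0); print(ys.min(),ys.max(),xs.min(),xs.max())
E
```

```text
[ 0.43574972  0.13126481 -0.00907973] [[326.45171412 237.60950848]]
0 0 [[326.5 237.6]]
0 0.01 [[326.5 246. ]]
0 0.02 [[326.5 255.4]]
0 0.03 [[326.5 265.9]]
0 0.04 [[326.6 277.8]]
0.011 0 [[326.5 218.9]]
0.011 0.01 [[326.5 226.4]]
0.011 0.02 [[326.5 234.9]]
0.011 0.03 [[326.5 244.3]]
0.011 0.04 [[326.6 255.1]]
225 273 288 360
```

```bash
python3 -m jog '[[[0,0,0.03],[0,0,0],0],[[0,0,0],[0,0,0],0],[[0,0,0],[0,0,0],0],[[0,0,0],[0,0,0],0]]'|sed -n 2,4p
python3 -m jog '[[[0,0,-0.3],[0,0,0],0],[[0,0,-0.6],[0,0,0],0],[[0,0,-0.8],[0,0,0],0],[[0,0,-0.8],[0,0,0],0],[[0,0,-0.8],[0,0,0],0],[[0,0,-0.6],[0,0,0],0],[[0,0,0],[0,0,0],0],[[0,0,0],[0,0,0],0]]'|sed -n 1,4p
python3 - <<'E'
from h import *
report()
for c in ['scene','side']: 
    imaging.read_camera(c)
    for n in ['leg_post','lifter','spanner']: print(n,spotter.search_frame(n,c)[:1])
E
```

```text
eef_pos: [0.4359, 0.1313, -0.0094]
orientation: [0.002, 0.767, 0.641, -0.0]
wrist_force: [-7.9, -4.2, 30.0]
time: 57.52
eef_pos: [0.4359, 0.1309, 0.1458]
orientation: [0.002, 0.768, 0.641, 0.0]
wrist_force: [-0.3, -0.6, -0.5]
scene bench []
  stand [[-0.0468, -0.1227], [0.0281, -0.1218], [-0.0487, -0.0014], [0.0259, 0.0], [-0.0433, 0.1256], [0.0308, 0.1289]]
side bench []
  stand []
leg_post [{'location': [0.6754, -0.0002, 0.0348], 'score': 0.73}]
lifter [{'location': [0.4472, -0.0271, 0.0055], 'score': 0.64}]
spanner [{'location': [0.5811, 0.276, 0.0462], 'score': 0.69}]
leg_post [{'location': [0.6754, -0.0177, 0.0354], 'score': 0.63}]
lifter [{'location': [0.348, 0.3031, 0.007], 'score': 0.65}]
spanner [{'location': [0.3489, 0.3023, 0.0096], 'score': 0.48}]
```

```bash
python3 -c "
from cell import robot
print(robot.sign_off())"
```

```text
the job is handed in; nothing more can be done
None
```

I handed the job in: the leg is out at its stop, all three modules stand side by side on the deck, the lifter is back on its rest, and the start button was pressed to its stop (30 N) as the last step. Module 2 slid forward when I first set it down, so I lifted it again with the lifter and set it back; no verdict was returned.

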